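# Snap a two-part casting mould shut with bench-held pliers

## Task

Stand the loose half of the blue mould in the nest between the jaws of the pliers, its brass stud facing the socket of the fixed half but not yet pushed in, and let go of it. Then press the free handle of the pliers gently towards the clamped one, with no more than 12 N, until you feel the stud snap in and the two halves meet; the pliers, not the fingers, must do the pressing. Finally let the handle spring back open and leave the finished mould in the nest, with the jar, the six-sided pot and the tray left as they are.

Things in the scene. Friction and masses are not known exactly. Their poses are not given: they have to be found in the camera images.
- mould_centre (a point): centre (half-way up) of the loose blue mould half, an upright block 46 mm (x) by 30 mm (y) by 45 mm high, standing on the bench, z up. Its upper 25 mm is hollow, open at the top and towards its -y (mating) face, with 11 mm thick side walls at both x ends: pick it up from above across its 46 mm width (its x axis), by the top 25 mm.
- stud_root (a point): where the loose half's brass stud leaves its mating face, 8 mm above its underside, at (0, -15, -14.5) mm from mould_centre in the half's own axes (these are this point's axes too). The stud points to -y: neck 4 mm thick, round head 8 mm across, head centre 10 mm and tip 14 mm ahead of the face.
- loose_half: the loose mould half as a whole, 90 to 180 g; origin under the centre of its underside, axes as mould_centre.
- socket (a point): centre of the socket mouth in the mating face of the fixed blue mould half (57 mm high), 20 mm above the bench. The face looks along this point's +y; x points along the jaws away from the pivot, z up. Mould shut: stud_root lies here, axes parallel. The stud head meets two sprung balls with stud_root 6 mm off in +y, resists most at 6 to 4 mm, snaps at about 2 mm; press on until it is home.
- nest (a point): where the centre of the loose half's underside should be set down: on the nest floor, 12 mm above the bench, 27.5 mm in +y from the socket (stud_root then 12.5 mm off; 10 to 15 will do). Axes as socket. A rail 12 mm high with a sloping lead-in on either side leaves about 1 mm of play in x. The jaws stand no higher than 26 mm above the bench: keep fingertips above that.
- pivot (a point): upright hinge axis of the pliers, 26 mm above the bench, 64 mm from the socket in its -x; axes as socket. The pliers lie flat on a plywood base 150 by 125 by 12 mm. Steel jaws run from here in +x, red handles in -x. The handle on the +y side is clamped and cannot move; the one on the -y side is free. Nothing is higher than 46 mm but the mould.
- handle (a point): on the middle line of the free red handle, 30 mm short of its end, 111 mm from the pivot, 26 mm above the bench. The handle is a bar 10 mm thick, 14 to 38 mm above the bench. Push it here on its outer (-y) side with closed fingers pointing down, level, square to the line from the pivot, in an arc about the pivot towards the clamped handle (+y). Open, nothing stands outside it.
- free_half: free half of the pliers: red handle, steel jaw, white nylon pad. Origin on the hinge axis at the bench; its axes are parallel to socket's when the pliers are fully open, and turn clockwise (from above) as the handle is pressed, at most 0.66 rad. A light spring (1 to 3 N at the handle) opens it again. Open, the pad is at least 46 mm from the socket.
- jar: closed glass jar of coffee grounds, 76 mm wide, 88 mm high, origin under its centre; a bystander
- hex_pot: dark six-sided pot, 75 mm wide, 36 mm high, origin under its centre; a bystander
- tray: dark square tray 85 by 85 by 14 mm, origin under its centre; a bystander
- pad (a point): where the white pad is joined to the jaw. A setting screw puts the pad up to 18 mm farther out, anew each time and not reported, so the mould is shut at an unknown swing of 0.30 to 0.61 rad. The stud needs about 6 to 9 N at the handle; then the force drops at the snap and rises steeply when the halves meet. More than 12 N breaks the mould.
There are look-alikes about, which are no part of the job. What is shaped like the loose_half but pink is not meant.

How it is judged:
By the outcome, as a careful person would: the job done as asked, in the order asked, and still so for the second after the job is handed in, with the robot touching nothing.
It also fails if it takes over 72 s, if anything falls off the work surface, if the arm or the gripper's body presses on something with over 40 N, if the wrist force passes 120 N, or if a joint passes its speed limit or range.

## Robot

A 7-joint arm with a two-finger parallel gripper is mounted at the origin on the work surface. World frame = base frame: x ahead of the robot, y to its left, z up, the work surface at z = 0. Lengths are in m, angles in rad, forces in N, time in s.
With the tool pointing down it reaches from about 0.425 to 0.925 m from the base axis. Payload 6.8 kg.
Tool frame: the origin (TCP) lies on the front face of the gripper's body, between the roots of the fingers; the fingertips stand 73 mm ahead of it and the grasp point (between the pads) lies 54 mm ahead of it; z points along the fingers, x is the direction in which the jaws open and shut, and the axes are right-handed (so a half turn about z gives the same grasp; the last joint's range is limited). The gripper opens to 85 mm and grips with 20 to 120 N. Pads are 22 mm wide; open, the fingers measure 114 mm over their backs; the gripper's body (76 mm by 85 mm) begins 54 mm behind the grasp point. The pads swing forward as they close: fully open they stand 13 mm farther back than shut.
Start: joints at [-1.398, 0.477, 0.022, 1.555, -0.011, 1.109, -0.083], TCP at [0.187, 0.649, 0.304] pointing down, gripper open.
Joint ranges: [-2.96, 2.96], [-0.34, 2.1], [-1.41, 1.46], [0.24, 2.44], [-1.37, 4.51], [0.17, 1.92], [-2.96, 2.96]. Speed limits (rad/s): [2.39, 2.39, 3.14, 3.14, 3.14, 3.14, 3.14].

## Interface

Orientations are given as a unit quaternion [w, x, y, z].
In Python, from station import get_obs, read_camera, hand_in gives the robot as it stands. The module is installed in compiled form; this text tells all that it offers.
- The arm moves only by the shell command python3 -m creep 'ROWS' [FORCE]. ROWS is JSON, a list that holds one entry, the list of rows, each a list of 7 numbers: the turn, a rotation vector about the tool's x, y, z in rad, then the shift along the tool's x, y, z in m, then the finger opening in m, from 0 to 0.0854. A call has 1 to 20 rows; each row shifts and turns the pose as measured when the row begins, along the tool's axes as they then stand; what a row does not reach is not made up. A row lasts 1/12 s, in which the tool goes at most 41.7 mm and 7.16 degrees, less where a joint would pass 70% of its speed; a pose out of reach is approached as far as the arm can. A call is refused whole if a number of a shift passes 0.0417 or a number of a turn 0.125, either way. A call with a gripper value outside its range is refused whole. The fingers move at their own pace and stop on an object; FORCE is the grip in N (left out, the last holds). Time passes only in rows, so rows that do not move let the fingers close. It gives the time, the measured TCP pose, the force and the opening at its end, in the units of the state.
- get_obs(): the state, without advancing time (a new reading comes with each control period).
- read_camera(name): name is "scene" or "top" or "wrist"; returns a dict with "color" (400x640x3 uint8, red, green, blue), "range_z" (400x640 float32, m along the optical axis (not along the pixel's ray), 0 where there is no reading), "fovy" (degrees; the focal length in pixels is half the picture's height over the tangent of half this angle, whatever the lens; pixels are square), "cx", "cy" (the principal point, pixels), "rvec" (rotation vector, rad) and "tvec" (3), from world to camera coordinates, as OpenCV has them. Camera axes: x right, y down, z forward; pixel columns grow to the right and rows downward; lengths in m; the calibration is good to about 2 mm. The wrist camera is an equidistant fisheye: a pixel r from the principal point sees the ray r / f radians off the axis. A picture is of the moment at which its call begins.
- hand_in(): hands the job in, once; it reports no verdict.
The state is a dict: "t": time; "q": joint angles; "joint_vel": joint speeds; "joint_torque": joint torques, N m; "eef_pos": TCP position; "tool_rot": TCP orientation; "contact_force": force on the tool from outside, world axes, zero at the start; "torque": the same for the moment, N m; "gripper_width": opening from 0.0 (shut) to 1.0 (fully open).
Only numpy, scipy, OpenCV 4.12 (cv2) and the standard library are available. Lean on these libraries where they do the work, as an engineer would, in place of code of your own. Each camera call takes 0.05 s, during which the arm holds its last target.

## Working session

There is one attempt and no reset: what is moved stays moved. The work goes in short steps, Python scripts to look and compute and a shell command to move; the robot and the scene stay as the last step left them, time stands still between calls to the robot, and variables do not carry over. Pictures are saved under pics/ and viewed, and the job is handed in when it is done.

```bash
mkdir -p pics; ls; python3 - <<'E'
from station import get_obs, read_camera
import cv2
o=get_obs(); print(o)
for n in ["scene","top","wrist"]:
    c=read_camera(n); cv2.imwrite(f"pics/{n}0.png",c["color"][:,:,::-1]); print(n,c["fovy"],c["cx"],c["cy"],c["rvec"],c["tvec"])
E
```

```text
pics
{'t': 0.0, 'q': array([-1.39808344,  0.47781609,  0.02235276,  1.55648552, -0.01151065,
        1.10933022, -0.08309185]), 'joint_vel': array([-1.23488837e-04,  5.06220165e-04,  4.66509391e-05,  3.16088673e-04,
       -6.83078969e-04, -1.02317474e-03, -3.10341220e-04]), 'joint_torque': array([-8.35393839e-04, -5.96449256e+01,  1.60739467e+00, -2.81203526e+01,
        1.24043811e-02,  9.42724786e-03,  9.69626683e-06]), 'eef_pos': array([0.18694538, 0.64809257, 0.30290075]), 'tool_rot': array([ 6.28759396e-04,  7.99100449e-01,  6.01196773e-01, -7.19383782e-04]), 'contact_force': array([ 0.19766282, -0.1995675 ,  0.50156296]), 'torque': array([-0.0446496 ,  0.00723596, -0.02297924]), 'gripper_width': 0.997408942434603}
scene 44.383879226488204 312.401541358059 203.52837155030082 [ 1.34120047  1.97069671 -1.04698785] [ 0.19218163 -0.3042973   1.69401472]
top 50.79549164381896 317.13970620037 199.86689635325757 [ 2.04518192 -2.17847989  0.23811647] [0.05605646 0.64614831 0.97056609]
wrist 65.70646984690485 322.7928042303977 205.01177146736765 [-2.29991997 -1.73261436 -0.2702085 ] [-0.67541004 -0.03937724  0.38052017]
```

View pics/scene0.png

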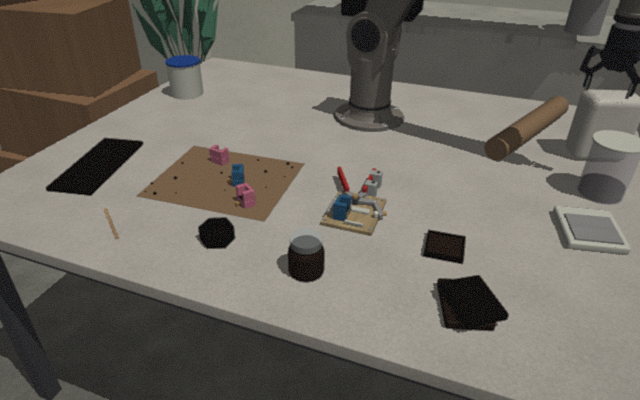

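View pics/top0.png

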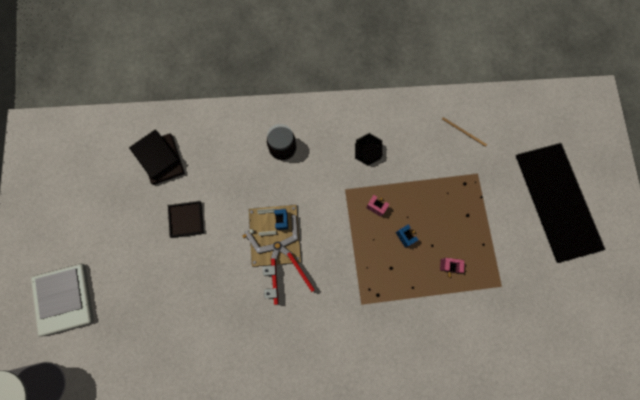

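View pics/wrist0.png

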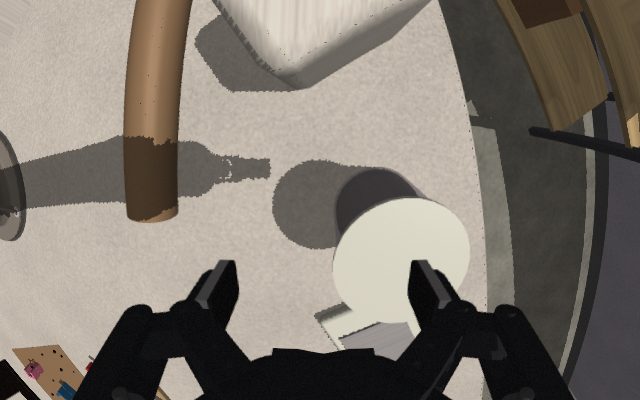

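The scene has three loose-half shapes in the top view: pink (378,204), blue (407,236) and pink (454,266). The fixed blue half is on the pliers at (281,219). By its description the blue one at (407,236) is the one I want, so I'll crop it close and write the helpers.

```bash
cat > h.py <<'E'
import numpy as np, cv2
from station import get_obs, read_camera
from scipy.spatial.transform import Rotation as R
def cam(n):
    c=read_camera(n); c["f"]=200/np.tan(np.radians(c["fovy"])/2); c["R"]=R.from_rotvec(c["rvec"]).as_matrix(); c["C"]=-c["R"].T@np.array(c["tvec"]); c["fish"]=(n=="wrist"); return c
def ray(c,u,v):
    x=(np.asarray(u,float)-c["cx"])/c["f"]; y=(np.asarray(v,float)-c["cy"])/c["f"]
    if c["fish"]:
        r=np.hypot(x,y); s=np.where(r>1e-9,np.tan(r)/np.maximum(r,1e-9),1); x,y=x*s,y*s
    return np.stack([x,y,np.ones_like(x)],-1)@c["R"]
def plane(c,u,v,z):
    d=ray(c,u,v); t=(z-c["C"][2])/d[...,2]; return c["C"]+d*t[...,None]
def depth(c,u,v):
    u=np.asarray(u);v=np.asarray(v); return c["C"]+ray(c,u,v)*c["range_z"][v,u][...,None]
def proj(c,P):
    p=np.atleast_2d(P)@c["R"].T+c["tvec"]; x=p[:,0]/p[:,2]; y=p[:,1]/p[:,2]
    if c["fish"]:
        r=np.hypot(x,y); s=np.arctan2(r,1)/np.maximum(r,1e-9); s=np.where(p[:,2]>0,np.arctan2(np.hypot(p[:,0],p[:,1]),p[:,2])/np.maximum(np.hypot(p[:,0],p[:,1])/np.abs(p[:,2]),1e-9),np.nan); x,y=x*s,y*s
    return np.stack([x*c["f"]+c["cx"],y*c["f"]+c["cy"]],-1)
def crop(c,name,u0,v0,u1,v1,k):
    im=cv2.resize(c["color"][v0:v1,u0:u1,::-1],None,fx=k,fy=k,interpolation=cv2.INTER_CUBIC); cv2.imwrite("pics/"+name,im)
E
python3 - <<'E'
from h import *
c=cam("top")
crop(c,"topA.png",340,180,480,290,5); crop(c,"topB.png",230,190,340,310,5)
for n,u,v in [("blue",407,236),("fix",281,219),("jar",281,142),("hex",369,149),("tray",186,219),("px1",378,204),("px2",454,266)]:
    print(n,plane(c,u,v,0.03).round(3),depth(c,u,v).round(3))
print(plane(c,300,240,0.)-plane(c,301,240,0.))
s=cam("scene"); crop(s,"scA.png",200,130,400,250,4)
E
```

```text
blue [ 0.55  -0.206  0.03 ] [ 0.551 -0.208  0.021]
fix [0.613 0.109 0.03 ] [0.613 0.109 0.03 ]
jar [0.819 0.1   0.03 ] [0.797 0.096 0.089]
hex [ 0.785 -0.131  0.03 ] [ 0.793 -0.134  0.007]
tray [0.628 0.35  0.03 ] [0.632 0.356 0.01 ]
px1 [ 0.636 -0.14   0.03 ] [ 0.639 -0.142  0.018]
px2 [ 0.468 -0.314  0.03 ] [ 0.468 -0.317  0.02 ]
[0.00016279 0.00257821 0.        ]
```

View pics/topA.png

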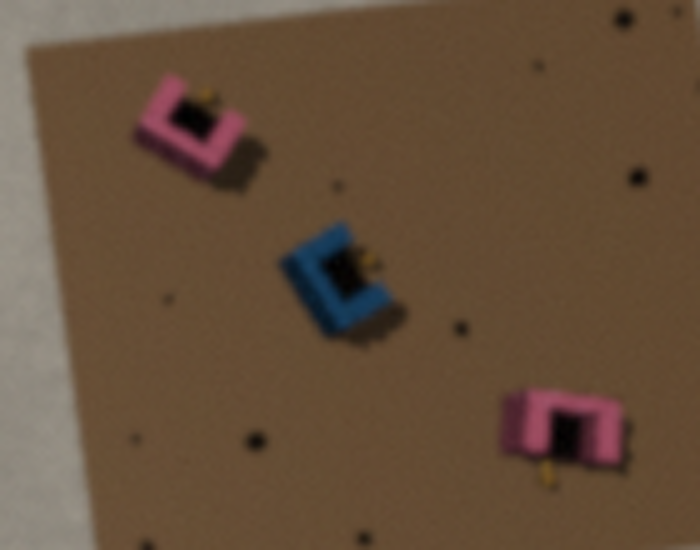

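View pics/topB.png

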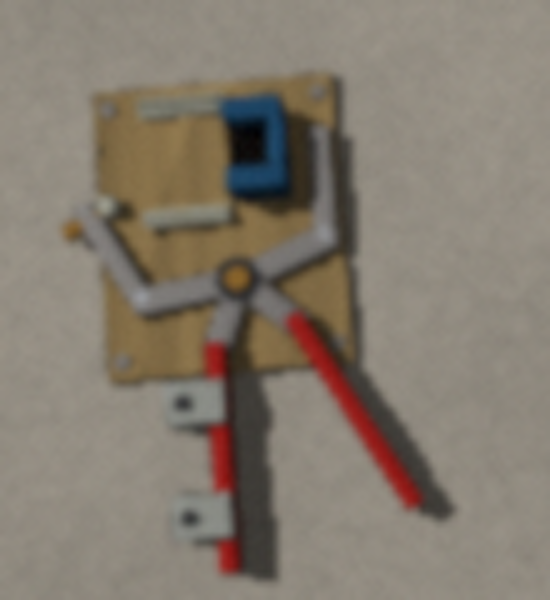

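View pics/scA.png

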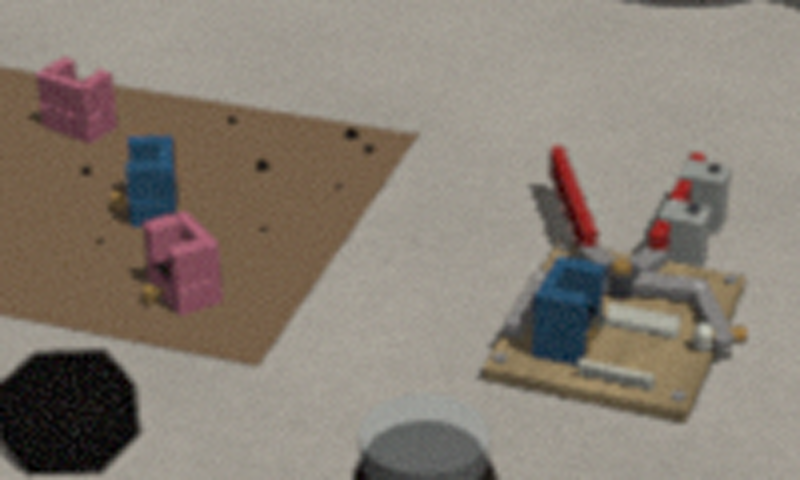

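```bash
cat >> h.py <<'E'
def to(p,yaw,o=None):
    """needed displacement in tool axes & turn about tool z, for TCP p and tool-x yaw (tool down)"""
    o=o or get_obs(); q=o["tool_rot"]; T=R.from_quat([q[1],q[2],q[3],q[0]])
    G=R.from_euler('z',yaw)*R.from_rotvec([np.pi,0,0])
    d=T.inv().apply(np.array(p)-o["eef_pos"]); r=(T.inv()*G).as_rotvec()
    m=T.as_matrix(); print("t %.2f pos %s toolx yaw %.2fdeg width %.3f F %s"%(o["t"],o["eef_pos"].round(4),np.degrees(np.arctan2(m[1,0],m[0,0])),o["gripper_width"]*.0854,o["contact_force"].round(1)))
    print("shift mm",(d*1000).round(1),"turn rad",r.round(4)); return d,r
E
python3 - <<'E'
from h import *
c=cam("wrist");o=get_obs();q=o["tool_rot"]; T=R.from_quat([q[1],q[2],q[3],q[0]])
print("cam in tool",T.inv().apply(c["C"]-o["eef_pos"]).round(3)); print((T.as_matrix().T@c["R"].T).round(2),c["f"])
to([0.48,0.12,0.30],np.radians(35))
E
```

```text
cam in tool [ 0.001 -0.08  -0.07 ]
[[ 1.    0.    0.  ]
 [-0.    0.95  0.31]
 [ 0.   -0.31  0.95]] 309.70691628693146
t 0.30 pos [0.187  0.6484 0.3036] toolx yaw 73.91deg width 0.085 F [ 1.4 -0.1 -0.6]
shift mm [-426.5  428.     3.8] turn rad [2.000e-04 6.000e-04 6.791e-01]
```

```bash
python3 -m creep '[[[0,0,0,-0.028,0.028,0,0.0854],[0,0,0,-0.028,0.028,0,0.0854],[0,0,0,-0.028,0.028,0,0.0854],[0,0,0,-0.028,0.028,0,0.0854],[0,0,0,-0.028,0.028,0,0.0854],[0,0,0,-0.028,0.028,0,0.0854],[0,0,0,-0.028,0.028,0,0.0854],[0,0,0,-0.028,0.028,0,0.0854],[0,0,0,-0.028,0.028,0,0.0854],[0,0,0,-0.028,0.028,0,0.0854]]]' ; python3 - <<'E'
from h import *
to([0.48,0.12,0.30],np.radians(35)); print(get_obs()["q"].round(2))
E
```

```text
t: 1.13
eef_pos: [0.3794, 0.2968, 0.3006]
tool_rot: [-0.003, 0.794, 0.608, 0.0]
contact_force: [1.6, -0.2, 0.5]
gripper_width: 0.995
t 1.13 pos [0.3794 0.2968 0.3006] toolx yaw 74.96deg width 0.085 F [ 1.6 -0.2  0.5]
shift mm [-144.6  143.    -0.8] turn rad [-0.0064 -0.0029  0.6974]
[-0.94  0.16  0.16  2.02 -0.04  0.97  0.56]
```

```bash
python3 -m creep '[[[0,0,0,-0.028,0.028,0,0.0854],[0,0,0,-0.028,0.028,0,0.0854],[0,0,0,-0.028,0.028,0,0.0854],[0,0,0,-0.028,0.028,0,0.0854],[0,0,0,-0.028,0.028,0,0.0854],[0,0,0.12,0,0,0,0.0854],[0,0,0.12,0,0,0,0.0854],[0,0,0.12,0,0,0,0.0854],[0,0,0.12,0,0,0,0.0854],[0,0,0.12,0,0,0,0.0854],[0,0,0.12,0,0,0,0.0854],[0,0,0,0,0,0,0.0854]]]' ; python3 - <<'E'
from h import *
to([0.48,0.12,0.30],np.radians(35)); print(get_obs()["q"].round(2))
c=cam("wrist"); cv2.imwrite("pics/w1.png",c["color"][:,:,::-1])
for n,P in [("half",[.55,-.206,.045]),("fix",[.613,.109,.057])]: print(n,proj(c,P).round(0))
E
```

```text
t: 2.13
eef_pos: [0.4862, 0.1013, 0.3023]
tool_rot: [-0.003, 0.962, 0.273, 0.003]
contact_force: [-0.2, -1.0, 0.3]
gripper_width: 1.004
t 2.13 pos [0.4862 0.1013 0.3023] toolx yaw 31.67deg width 0.086 F [-0.2 -1.   0.3]
shift mm [  4.5 -19.2   2.4] turn rad [-0.0031 -0.0075 -0.0581]
[-0.71  0.18  0.43  2.   -0.1   0.97  0.33]
half [[252. 371.]]
fix [[418. 238.]]
```

View pics/w1.png

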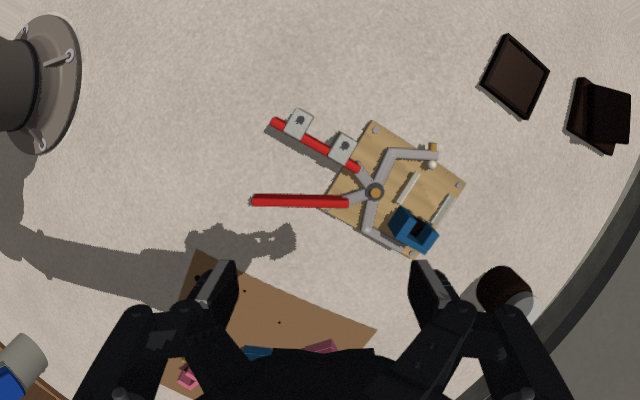

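The wrist picture shows the whole tool: pivot near (375,191), fixed half near (415,232), free handle from (255,201) to (348,202). I'll crop it and measure.

```bash
python3 - <<'E'
from h import *
c=cam("wrist"); crop(c,"w1c.png",340,120,470,265,4)
import pickle; pickle.dump(c,open("w1.pkl","wb"))
crop(c,"w1h.png",240,90,380,220,4)
E
```

```text
(no output)
```

View pics/w1c.png

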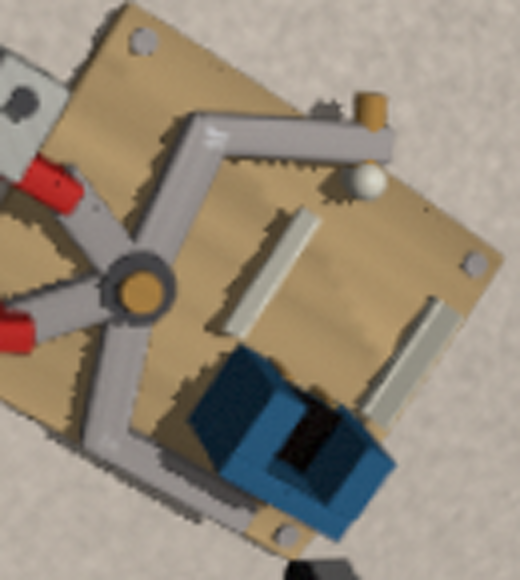

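View pics/w1h.png

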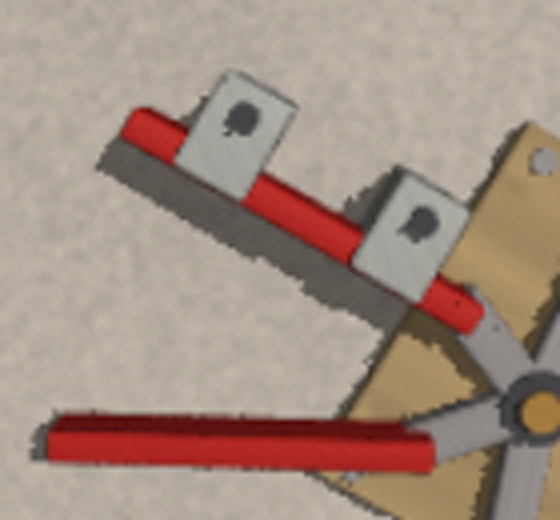

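```bash
python3 - <<'E'
from h import *
import pickle; c=pickle.load(open("w1.pkl","rb"))
f=lambda p,o=(340,120),k=4:((p[0]+.5)/k+o[0]-.5,(p[1]+.5)/k+o[1]-.5)
def show(n,p,z,o=(340,120)):
    u,v=f(p,o); print(n,np.round([u,v],1),"plane",(plane(c,u,v,z)*1000).round(1),"depth",(depth(c,int(round(u)),int(round(v)))*1000).round(1))
show("pivotbolt",(142,291),.040)
for n,p in [("-x-y",(225,468)),("+x-y",(340,540)),("+x+y",(397,463)),("-x+y",(290,390))]: show(n,p,.057)
for n,p in [("rail1 a",(310,210)),("rail1 b",(232,332)),("rail2 a",(445,302)),("rail2 b",(378,420))]: show(n,p,.024)
for n,p in [("base1",(128,3)),("base2",(502,258)),("base3",(295,555))]: show(n,p,.012)
for n,p in [("scr",(143,40)),("scr2",(474,263)),("scr3",(286,535))]: show(n,p,.012)
for n,p in [("hend top",(50,445)),("hroot",(435,452))]: show(n,p,.038,(240,90))
for n,p in [("pad",(368,181))]: show(n,p,.03)
# colour masks
hsv=cv2.cvtColor(c["color"],cv2.COLOR_RGB2HSV)
m=(hsv[...,0]>95)&(hsv[...,0]<118)&(hsv[...,1]>120)&(hsv[...,2]>30); 
vv,uu=np.nonzero(m); P=depth(c,uu,vv)
sel=(np.abs(P[:,2]-.057)<.004)&(P[:,1]>0); print("blue top",sel.sum(), (P[sel].mean(0)*1000).round(1))
r=cv2.minAreaRect((P[sel][:,:2]*1000).astype(np.float32)); print(r)
b=cv2.boxPoints(r); print(b.round(1))
m=((hsv[...,0]<8)|(hsv[...,0]>172))&(hsv[...,1]>150); vv,uu=np.nonzero(m); P=depth(c,uu,vv)
sel=(np.abs(P[:,2]-.038)<.004); q=P[sel]; 
bc=plane(c,*f((142,291)),.04)
for lab,s in [("free",q[:,1]<bc[1]-.0+ .0),("cl",q[:,1]>bc[1])]:
    r=cv2.minAreaRect((q[s][:,:2]*1000).astype(np.float32)); print(lab,s.sum(),r, cv2.boxPoints(r).round(1).tolist())
E
```

```text
pivotbolt [375.1 192.4] plane [543.7 124.4  40. ] depth [545.8 123.6  31.8]
-x-y [395.9 236.6] plane [589.  97.  57.] depth [589.4  96.7  57. ]
+x-y [424.6 254.6] plane [634.1  96.7  57. ] depth [ 6.697e+02  8.330e+01 -5.000e-01]
+x+y [438.9 235.4] plane [633.6 125.3  57. ] depth [6.675e+02 1.180e+02 4.000e-01]
-x+y [412.1 217.1] plane [591.  125.9  57. ] depth [594.5 124.8  49. ]
rail1 a [417.1 172.1] plane [577.7 170.2  24. ] depth [582.2 170.3  11.7]
rail1 b [397.6 202.6] plane [579.4 126.6  24. ] depth [580.8 126.2  22.2]
rail2 a [450.9 195.1] plane [633.  171.6  24. ] depth [639.2 172.   12.7]
rail2 b [434.1 224.6] plane [638.1 128.9  24. ] depth [639.3 128.2  22.2]
base1 [371.6 120.4] plane [499.9 190.6  12. ] depth [501.8 191.8   1. ]
base2 [465.1 184.1] plane [647.8 194.6  12. ] depth [647.6 194.6  11.8]
base3 [413.4 258.4] plane [650.7  73.7  12. ] depth [650.   73.9  11.7]
scr [375.4 129.6] plane [509.6 183.9  12. ] depth [509.1 183.2  14.1]
scr2 [458.1 185.4] plane [640.1 187.6  12. ] depth [638.3 187.8  14.6]
scr3 [411.1 253.4] plane [643.1  78.1  12. ] depth [641.6  78.9
[... 234 characters left out ...]
592 [608.6 108.3  56.9]
((610.0435791015625, 110.36124420166016), (46.540103912353516, 29.986160278320312), 1.7741835117340088)
[[586.3 124.6]
 [587.2  94.7]
 [633.8  96.1]
 [632.8 126.1]]
free 846 ((607.4872436523438, 80.76432800292969), (362.5780334472656, 52.70969772338867), 5.24307107925415) [[424.5, 90.4000015258789], [429.3999938964844, 38.0], [790.4000244140625, 71.0999984741211], [785.5999755859375, 123.5999984741211]]
cl 638 ((697.443603515625, 219.93743896484375), (559.7260131835938, 264.095458984375), 41.66224670410156) [[400.6000061035156, 132.60000610351562], [576.0999755859375, -64.69999694824219], [994.2999877929688, 307.29998779296875], [818.7000122070312, 504.6000061035156]]
```

Face at (609.6,125.4), yaw about 1.6°, and the top measures 46.5×30 as it should. The pivot comes out 64 mm away at (545.8,123.6), which agrees. Next I'll hover near the loose half.

```bash
python3 - <<'E'
from h import *
to([0.516,-0.157,0.27],np.radians(35))
E
```

```text
t 2.23 pos [0.4862 0.1014 0.3023] toolx yaw 32.15deg width 0.086 F [-0.1  1.  -0.2]
shift mm [-112.5  234.8   30.7] turn rad [-0.0031 -0.0075 -0.0497]
```

```bash
python3 -m creep '[[[0,0,0,-0.016,0.033,0.004,0.0854],[0,0,0,-0.016,0.033,0.004,0.0854],[0,0,0,-0.016,0.033,0.004,0.0854],[0,0,0,-0.016,0.033,0.004,0.0854],[0,0,0,-0.016,0.033,0.005,0.0854],[0,0,0,-0.016,0.033,0.005,0.0854],[0,0,-0.05,-0.016,0.033,0.005,0.0854],[0,0,0,0,0,0,0.0854],[0,0,0,0,0,0,0.0854]]]' ; python3 - <<'E'
from h import *
to([0.516,-0.157,0.27],np.radians(35)); print(get_obs()["q"].round(2))
c=cam("wrist"); cv2.imwrite("pics/w2.png",c["color"][:,:,::-1])
import pickle; pickle.dump(c,open("w2.pkl","wb"))
E
```

```text
t: 2.98
eef_pos: [0.5215, -0.1603, 0.2689]
tool_rot: [-0.002, 0.946, 0.324, 0.006]
contact_force: [-0.1, 0.6, -1.1]
gripper_width: 1.003
t 2.98 pos [ 0.5215 -0.1603  0.2689] toolx yaw 37.83deg width 0.086 F [-0.1  0.6 -1.1]
shift mm [-2.3 -6.  -1.1] turn rad [-0.001  -0.0125  0.0494]
[-0.24  0.33  0.53  1.94 -0.22  0.93  1.06]
```

View pics/w2.png

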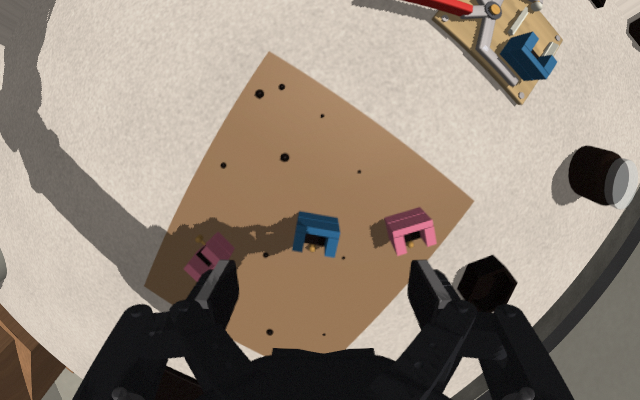

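The blue half is at (316,236) with its brass stud at the open lower side near (314,248). The pinks are at (212,258) and (411,230). I'll measure the blue top plane and take a close crop.

```bash
cat >> h.py <<'E'
def bluetop(c,z,box,tol=.003):
    hsv=cv2.cvtColor(c["color"],cv2.COLOR_RGB2HSV)
    m=(hsv[...,0]>95)&(hsv[...,0]<118)&(hsv[...,1]>110)&(hsv[...,2]>25)
    w=np.zeros_like(m); u0,v0,u1,v1=box; w[v0:v1,u0:u1]=1; vv,uu=np.nonzero(m&w); P=depth(c,uu,vv)
    s=np.abs(P[:,2]-z)<tol; print("n",s.sum(),"zmean",P[s][:,2].mean().round(4)); r=cv2.minAreaRect((P[s][:,:2]*1000).astype(np.float32))
    print(r); print(cv2.boxPoints(r).round(1).tolist()); return P,s
E
python3 - <<'E'
from h import *
import pickle; c=pickle.load(open("w2.pkl","rb")); crop(c,"w2c.png",280,190,360,270,7)
P,s=bluetop(c,.045,(280,190,360,270))
hsv=cv2.cvtColor(c["color"],cv2.COLOR_RGB2HSV)[190:270,280:360]
E
```

```text
n 717 zmean 0.045
((550.50537109375, -204.46397399902344), (44.99726867675781, 30.361164093017578), 26.058107376098633)
[[523.5999755859375, -200.6999969482422], [537.0, -228.0], [577.4000244140625, -208.1999969482422], [564.0, -180.89999389648438]]
```

View pics/w2c.png

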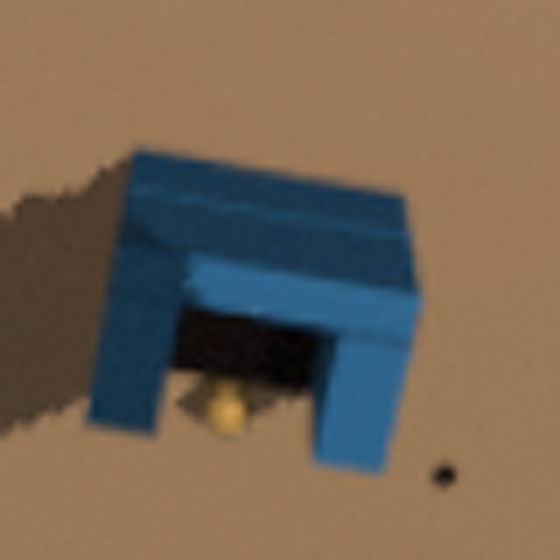

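```bash
python3 - <<'E'
from h import *
import pickle; c=pickle.load(open("w2.pkl","rb"))
for p in [(90,425),(385,470),(418,298),(120,243)]:
    u,v=[(a+.5)/7+o-.5 for a,o in zip(p,(280,190))]; print((plane(c,u,v,.045)*1000).round(1))
u,v=(228+.5)/7+279.5,(412+.5)/7+189.5; print("studhead",(plane(c,u,v,.0115)*1000).round(1))
E
```

```text
[ 538.1 -228.8   45. ]
[ 578.1 -207.6   45. ]
[ 564.1 -182.4   45. ]
[ 524.3 -202.2   45. ]
studhead [ 562.5 -227.6   11.5]
```

The corners agree: centre (550.8,-204.8), yaw about 27.2°. The stud head is at (562.5,-227.6) against (562.2,-227.1) expected. I'll go above it.

```bash
python3 - <<'E'
from h import *
to([0.5508,-0.2048,0.16],np.radians(27.2))
E
```

```text
t 3.03 pos [ 0.5212 -0.1608  0.269 ] toolx yaw 37.80deg width 0.085 F [-0.2 -0.8  0. ]
shift mm [ -4.9  52.9 109. ] turn rad [-0.001 -0.012  0.185]
```

```bash
python3 -m creep '[[[0,-0.006,0.09,-0.001,0.013,0.027,0.0854],[0,-0.006,0.09,-0.001,0.013,0.027,0.0854],[0,0,0,-0.005,0.013,0.027,0.0854],[0,0,0,-0.005,0.013,0.025,0.0854],[0,0,0,0,0,0,0.0854],[0,0,0,0,0,0,0.0854]]]' ; python3 - <<'E'
from h import *
to([0.5508,-0.2048,0.16],np.radians(27.2)); print(get_obs()["q"].round(2))
E
```

```text
t: 3.53
eef_pos: [0.5432, -0.2033, 0.1612]
tool_rot: [-0.002, 0.97, 0.244, 0.003]
contact_force: [0.1, -0.1, 0.8]
gripper_width: 1.0
t 3.53 pos [ 0.5432 -0.2033  0.1612] toolx yaw 28.23deg width 0.085 F [ 0.1 -0.1  0.8]
shift mm [5.9 4.9 1.2] turn rad [-0.0023 -0.0076  0.0179]
[-0.12  0.54  0.49  1.93 -0.37  0.75  1.08]
```

```bash
python3 -m creep '[[[0,-0.007,0.018,0.006,0.005,0,0.0854],[0,0,0,0,0,0,0.0854],[0,0,0,0,0,0,0.0854]]]' ; python3 - <<'E'
from h import *
to([0.5508,-0.2048,0.16],np.radians(27.2)); c=cam("wrist"); crop(c,"w3.png",200,180,440,400,3)
print(proj(c,[[.5508,-.2048,.045],[.5508,-.2048,.0]]))
bluetop(c,.045,(240,190,420,350))
E
```

```text
t: 3.78
eef_pos: [0.5531, -0.2013, 0.164]
tool_rot: [-0.002, 0.971, 0.237, 0.001]
contact_force: [-0.1, -0.3, 0.1]
gripper_width: 0.998
t 3.78 pos [ 0.5531 -0.2013  0.164 ] toolx yaw 27.43deg width 0.085 F [-0.1 -0.3  0.1]
shift mm [-3.7  2.   3.9] turn rad [-0.0026 -0.003   0.004 ]
[[316.79968157 236.11614852]
 [317.65650852 213.76594127]]
n 1775 zmean 0.045
((550.7505493164062, -204.65077209472656), (45.451961517333984, 30.652101516723633), 27.858604431152344)
[[523.5, -201.6999969482422], [537.7999877929688, -228.8000030517578], [578.0, -207.60000610351562], [563.7000122070312, -180.5]]
```

View pics/w3.png

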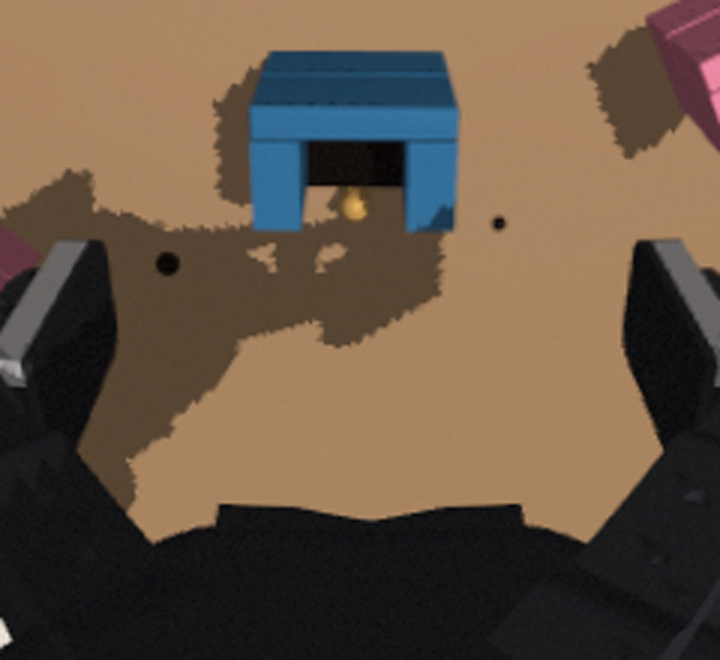

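The half is in view, square to the jaws, at (316,236); yaw 27.6°. I'll correct by a few mm and descend.

```bash
python3 -m creep '[[[0,0,0,-0.003,0.002,0.015,0.0854],[0,0,0,0,0,0.015,0.0854],[0,0,0,0,0,0.01,0.0854],[0,0,0,0,0,0,0.0854],[0,0,0,0,0,0,0.0854]]]' ; python3 - <<'E'
from h import *
to([0.5507,-0.2047,0.09],np.radians(27.5))
E
```

```text
t: 4.25
eef_pos: [0.5559, -0.2021, 0.1283]
tool_rot: [-0.0, 0.971, 0.24, 0.007]
contact_force: [0.1, -0.7, 0.0]
gripper_width: 1.0
t 4.25 pos [ 0.5559 -0.2021  0.1283] toolx yaw 27.75deg width 0.085 F [ 0.1 -0.7  0. ]
shift mm [-6.3 -0.2 38.2] turn rad [ 0.0028 -0.0127  0.0043]
```

```bash
python3 -m creep '[[[0,-0.01,0,-0.004,0,0.008,0.0854],[0,0,0,-0.003,0,0.008,0.0854],[0,0,0,0,0,0.008,0.0854],[0,0,0,0,0,0,0.0854]]]' ; python3 - <<'E'
from h import *
to([0.5507,-0.2047,0.09],np.radians(27.5))
c=cam("wrist"); to([0.5507,-0.2047,0.09],np.radians(27.5))
E
```

```text
t: 4.58
eef_pos: [0.5503, -0.2056, 0.1043]
tool_rot: [0.002, 0.971, 0.24, 0.003]
contact_force: [-0.4, 0.7, -0.6]
gripper_width: 0.996
t 4.58 pos [ 0.5503 -0.2056  0.1043] toolx yaw 27.79deg width 0.085 F [-0.4  0.7 -0.6]
shift mm [ 0.7 -0.7 14.3] turn rad [ 0.0048 -0.0044  0.005 ]
t 4.63 pos [ 0.5505 -0.2059  0.1048] toolx yaw 27.77deg width 0.085 F [-0.2 -0.4 -0.6]
shift mm [ 0.6 -1.  14.8] turn rad [ 0.0051 -0.0046  0.0048]
```

```bash
python3 -m creep '[[[0.005,-0.005,0.005,0,-0.001,0.007,0.0854],[0,0,0,0,0,0.007,0.0854],[0,0,0,0,0,0,0.0854]]]' ; python3 - <<'E'
from h import *
to([0.5507,-0.2047,0.09],np.radians(27.5))
c=cam("wrist"); crop(c,"w4.png",200,180,440,400,3)
E
```

```text
t: 4.88
eef_pos: [0.5504, -0.2052, 0.0899]
tool_rot: [0.0, 0.971, 0.237, -0.0]
contact_force: [0.9, -0.6, 0.8]
gripper_width: 0.997
t 4.88 pos [ 0.5504 -0.2052  0.0899] toolx yaw 27.43deg width 0.085 F [ 0.9 -0.6  0.8]
shift mm [ 0.5 -0.3 -0.1] turn rad [ 0.0002  0.0002 -0.0012]
```

View pics/w4.png

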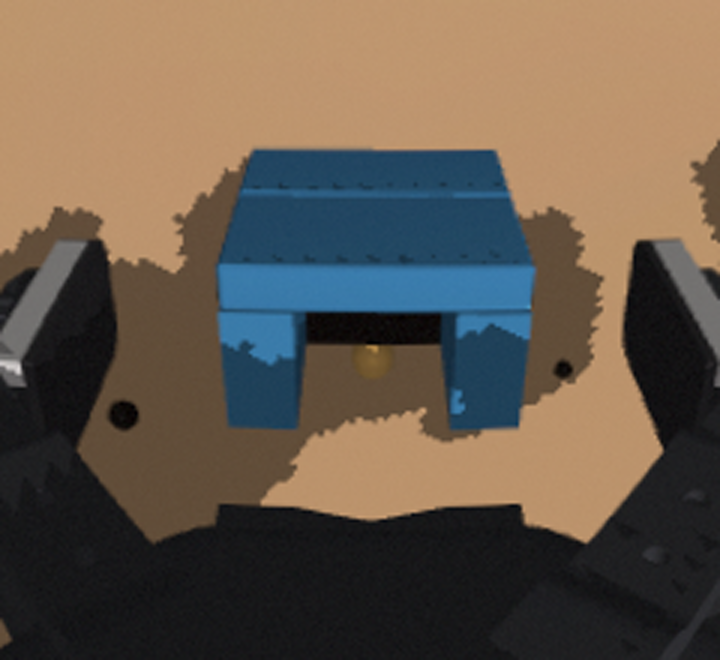

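The half sits centred between the open jaws (top edge 218–533 in the crop). I'll close them.

```bash
python3 -m creep '[[[0,0,0,0,0,0,0.03],[0,0,0,0,0,0,0.03],[0,0,0,0,0,0,0.03],[0,0,0,0,0,0,0.03],[0,0,0,0,0,0,0.03],[0,0,0,0,0,0,0.03]]]' 40; python3 - <<'E'
from h import *
to([0.5507,-0.2047,0.09],np.radians(27.5))
c=cam("wrist"); crop(c,"w5.png",200,180,440,400,3)
E
```

```text
t: 5.43
eef_pos: [0.5509, -0.2055, 0.0909]
tool_rot: [0.0, 0.971, 0.237, 0.0]
contact_force: [0.1, 0.6, -1.4]
gripper_width: 0.53
t 5.43 pos [ 0.5509 -0.2055  0.0909] toolx yaw 27.43deg width 0.045 F [ 0.1  0.6 -1.4]
shift mm [ 0.2 -0.8  0.9] turn rad [ 0.0011 -0.0007 -0.0012]
```

View pics/w5.png

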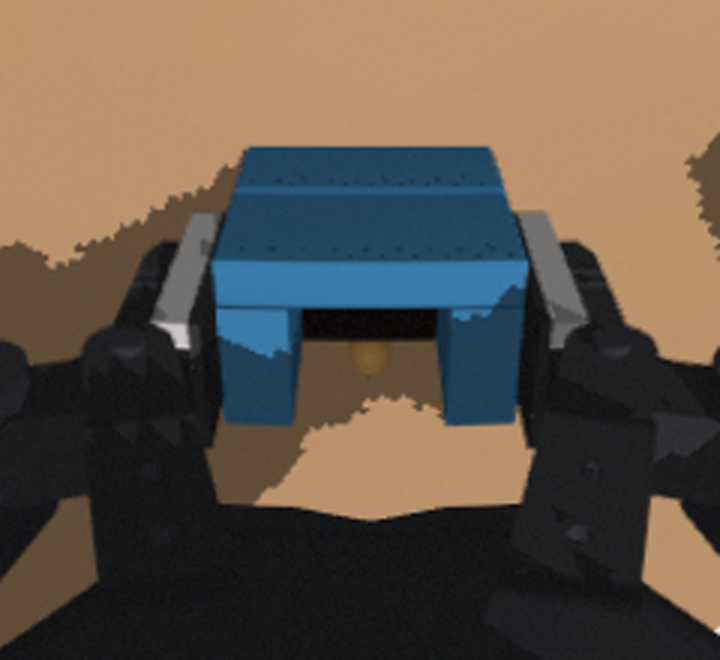

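Both pads are flat on the side walls, opening 45 mm. I'll lift.

```bash
python3 -m creep '[[[0,0,0,0,0,-0.01,0.03],[0,0,0,0,0,-0.02,0.03],[0,0,0,0,0,-0.03,0.03],[0,0,0,0,0,-0.03,0.03],[0,0,0,0,0,-0.02,0.03],[0,0,0,0,0,0,0.03]]]'; python3 - <<'E'
from h import *
to([0.609,0.155,0.20],np.radians(1.6))
to([0.609,0.155,0.20],np.radians(27.5)); print(get_obs()["q"].round(2))
E
```

```text
t: 5.98
eef_pos: [0.5489, -0.2052, 0.206]
tool_rot: [-0.001, 0.972, 0.237, -0.002]
contact_force: [0.8, 0.4, -1.1]
gripper_width: 0.53
t 5.98 pos [ 0.5489 -0.2052  0.206 ] toolx yaw 27.36deg width 0.045 F [ 0.8  0.4 -1.1]
shift mm [ 219.  -292.3    6. ] turn rad [-0.0019  0.0046  0.4497]
t 5.98 pos [ 0.5489 -0.2052  0.206 ] toolx yaw 27.36deg width 0.045 F [ 0.8  0.4 -1.1]
shift mm [ 219.  -292.3    6. ] turn rad [-0.0029  0.004  -0.0024]
[-0.16  0.49  0.54  1.89 -0.33  0.86  1.03]
```

```bash
python3 -m creep '[[[0,0,0,0.018,-0.024,0,0.03],[0,0,0,0.018,-0.024,0,0.03],[0,0,0,0.018,-0.024,0,0.03],[0,0,0,0.018,-0.024,0,0.03],[0,0,0,0.018,-0.024,0,0.03],[0,0,0,0.018,-0.024,0,0.03],[0,0,0,0.018,-0.024,0,0.03],[0,0,0,0.018,-0.024,0,0.03],[0,0,0,0.018,-0.024,0,0.03],[0,0,0,0.018,-0.024,0,0.03],[0,0,0.09,0,0,0,0.03],[0,0,0.09,0,0,0,0.03],[0,0,0.09,0,0,0,0.03],[0,0,0.09,0,0,0,0.03],[0,0,0.08,0,0,0,0.03],[0,0,0,0,0,0,0.03]]]'; python3 - <<'E'
from h import *
to([0.609,0.155,0.20],np.radians(1.6))
print(get_obs()["q"].round(2))
E
```

```text
t: 7.32
eef_pos: [0.5959, 0.1058, 0.2027]
tool_rot: [0.0, 1.0, 0.008, -0.005]
contact_force: [-0.4, -0.5, -1.6]
gripper_width: 0.533
t 7.32 pos [0.5959 0.1058 0.2027] toolx yaw 0.92deg width 0.046 F [-0.4 -0.5 -1.6]
shift mm [ 13.9 -49.    2.6] turn rad [ 0.0005  0.0095 -0.0119]
[-0.74  0.55  0.63  1.84 -0.41  0.89  0.11]
```

```bash
python3 -m creep '[[[0,0.005,-0.006,0.005,-0.016,0,0.03],[0,0.005,-0.006,0.005,-0.016,0,0.03],[0,0,0,0.004,-0.016,0,0.03],[0,0,0,0,0,0,0.03],[0,0,0,0,0,0,0.03]]]'; python3 - <<'E'
from h import *
to([0.609,0.155,0.20],np.radians(1.6))
c=cam("wrist"); cv2.imwrite("pics/w6.png",c["color"][:,:,::-1]); import pickle; pickle.dump(c,open("w6.pkl","wb"))
E
```

```text
t: 7.73
eef_pos: [0.6089, 0.1595, 0.2014]
tool_rot: [0.0, 1.0, 0.019, -0.0]
contact_force: [-0.6, -0.3, -1.4]
gripper_width: 0.53
t 7.73 pos [0.6089 0.1595 0.2014] toolx yaw 2.20deg width 0.045 F [-0.6 -0.3 -1.4]
shift mm [-0.1  4.5  1.4] turn rad [0.0004 0.0008 0.0105]
```

View pics/w6.png

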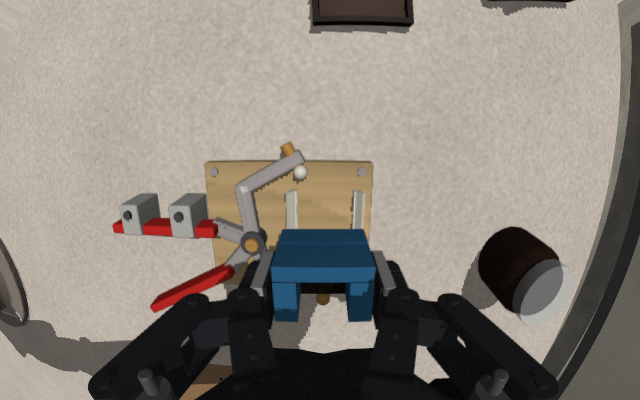

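The half is held with its stud (322,299) pointing at the fixed half. The rails run at (292,210) and (357,210). I'll refine both the rails and the half in hand.

```bash
python3 - <<'E'
from h import *
import pickle; c=pickle.load(open("w6.pkl","rb")); crop(c,"w6c.png",195,150,385,330,4)
# rail: pixels at height ~24 mm
vv,uu=np.mgrid[185:232,270:375]; uu=uu.ravel();vv=vv.ravel(); P=depth(c,uu,vv)*1000
for lo,hi in [(560,595),(620,655)]:
    s=(P[:,2]>18)&(P[:,0]>lo)&(P[:,0]<hi)&(P[:,1]>120)&(P[:,1]<175); q=P[s]
    print(s.sum(),"zmax",np.percentile(q[:,2],[5,50,95]).round(1)); 
    for a in range(130,175,8):
        w=(q[:,1]>=a)&(q[:,1]<a+8)
        if w.sum()>3: print(a+4,w.sum(),q[w][:,0].min().round(1),q[w][:,0].max().round(1))
        w&=q[:,2]>22
        if w.sum()>3: print("   top",a+4,w.sum(),q[w][:,0].min().round(1),q[w][:,0].max().round(1))
# held half top
hsv=cv2.cvtColor(c["color"],cv2.COLOR_RGB2HSV)
m=(hsv[...,0]>95)&(hsv[...,0]<118)&(hsv[...,1]>110)&(hsv[...,2]>25); m[:225]=0
vv,uu=np.nonzero(m);P=depth(c,uu,vv); h=np.histogram(P[:,2],bins=np.arange(.10,.18,.004)); print(list(zip(h[1].round(3),h[0])))
bluetop(c,.156,(260,225,385,330),.005)
E
```

```text
445 zmax [ 18.3  22.  114.5]
134 15 577.6 585.2
   top 134 5 577.6 581.1
142 87 577.6 586.1
   top 142 37 577.6 582.0
150 91 577.5 586.0
   top 150 33 577.7 582.0
158 99 575.8 585.8
   top 158 48 575.8 581.8
166 98 575.8 584.1
   top 166 46 575.8 580.9
174 55 584.7 595.0
   top 174 55 584.7 595.0
399 zmax [ 18.5  22.2 112.4]
142 72 635.4 643.8
   top 142 36 638.4 643.8
150 94 634.5 643.4
   top 150 42 639.3 643.4
158 97 634.6 643.4
   top 158 48 638.7 643.4
166 87 634.1 642.8
   top 166 44 638.2 642.8
174 47 620.1 642.2
   top 174 38 620.1 642.2
[(np.float64(0.1), np.int64(0)), (np.float64(0.104), np.int64(0)), (np.float64(0.108), np.int64(1)), (np.float64(0.112), np.int64(124)), (np.float64(0.116), np.int64(269)), (np.float64(0.12), np.int64(225)), (np.float64(0.124), np.int64(293)), (np.float64(0.128), np.int64(358)), (np.float64(0.132), np.int64(281)), (np.float64(0.136), np.int64(387)), (np.float64(0.14), np.int64(359)), (np.float64(0.144), np.int64(459)), (np.float64(0.148), np.int64(496)), (np.float64(0.152), np.int64(2375)), (np.float64(0.156), np.int64(1473)), (np.float64(0.16), np.int64(0)), (np.float64(0.164), np.int64(0)), (np.float64(0.168), np.int64(0)), (np.float64(0.172), np.int64(0))]
n 3987 zmean 0.1555
((608.11572265625, 159.83135986328125), (46.996665954589844, 31.038320541381836), 2.114114999771118)
[[584.0999755859375, 174.5], [585.2000122070312, 143.5], [632.2000122070312, 145.1999969482422], [631.0, 176.1999969482422]]
```

View pics/w6c.png

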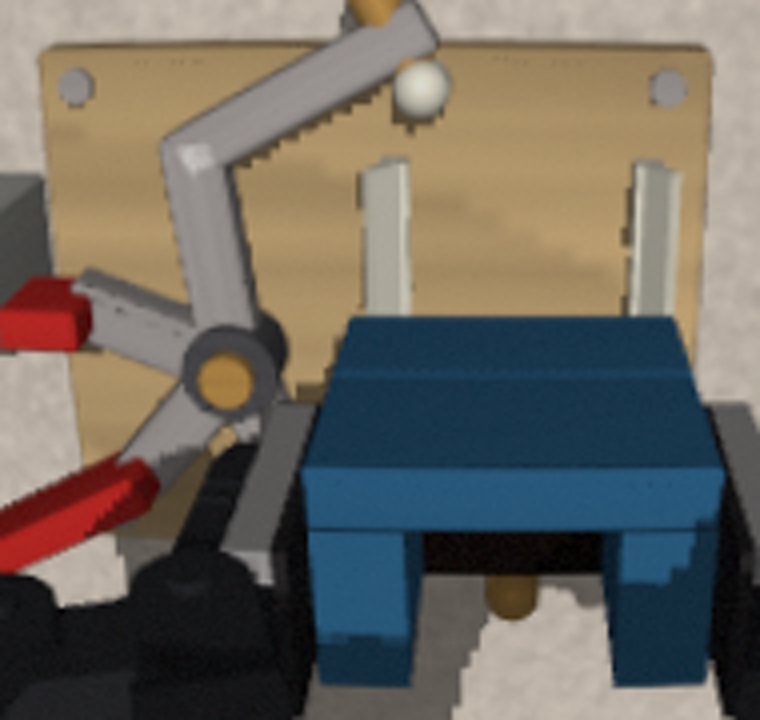

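```bash
python3 - <<'E'
from h import *
import pickle; c=pickle.load(open("w6.pkl","rb"))
for n,p,z in [("base1",(42,47),.012),("base2",(711,52),.012),("scr1",(76,87),.0145),("scr2",(668,88),.0145),("bolt",(226,381),.032),("pad",(422,89),.0285)]:
    u,v=(p[0]+.5)/4+194.5,(p[1]+.5)/4+149.5; print(n,(plane(c,u,v,z)*1000).round(1),(depth(c,int(round(u)),int(round(v)))*1000).round(1))
to([0.6105,0.1565,0.13],np.radians(1.6))
E
```

```text
base1 [501.9 192.5  12. ] [ 4.968e+02  1.906e+02 -4.000e-01]
base2 [649.  195.6  12. ] [648.9 195.   10.5]
scr1 [510.6 184.   14.5] [511.2 184.4  14.9]
scr2 [639.9 187.8  14.5] [640.2 187.5  14.6]
bolt [547.  123.5  32. ] [547.2 124.   33.3]
pad [588.6 188.4  28.5] [588.5 188.1  27.5]
t 7.78 pos [0.6088 0.1602 0.2013] toolx yaw 2.24deg width 0.045 F [ 0.2  0.4 -1.1]
shift mm [ 1.6  3.8 71.3] turn rad [-0.0004  0.0008  0.0111]
```

```bash
python3 -m creep '[[[0,0,0.012,0.002,0.004,0.02,0.03],[0,0,0,0,0,0.02,0.03],[0,0,0,0,0,0.015,0.03],[0,0,0,0,0,0.01,0.03],[0,0,0,0,0,0,0.03],[0,0,0,0,0,0,0.03]]]'; python3 - <<'E'
from h import *
to([0.6105,0.1565,0.13],np.radians(1.5))
c=cam("wrist"); crop(c,"w7.png",195,130,445,330,3); import pickle; pickle.dump(c,open("w7.pkl","wb"))
bluetop(c,.087,(250,225,395,330),.006)
vv,uu=np.mgrid[150:232,230:420]; uu=uu.ravel();vv=vv.ravel(); P=depth(c,uu,vv)*1000
for lo,hi in [(570,595),(625,650)]:
    s=(P[:,2]>17)&(P[:,2]<27)&(P[:,0]>lo)&(P[:,0]<hi)&(P[:,1]>120)&(P[:,1]<175); q=P[s]
    for a in range(146,175,8):
        w=(q[:,1]>=a)&(q[:,1]<a+8)
        if w.sum()>3: print(a+4,w.sum(),q[w][:,0].min().round(1),q[w][:,0].max().round(1))
E
```

```text
t: 8.28
eef_pos: [0.6122, 0.1559, 0.1352]
tool_rot: [-0.0, 1.0, 0.014, 0.001]
contact_force: [0.4, -0.0, -1.0]
gripper_width: 0.534
t 8.28 pos [0.6122 0.1559 0.1352] toolx yaw 1.64deg width 0.046 F [ 0.4 -0.  -1. ]
shift mm [-1.7 -0.7  5.2] turn rad [-0.001  -0.0017  0.0024]
n 4466 zmean 0.0887
((611.308837890625, 156.29043579101562), (47.17136001586914, 31.519515991210938), 1.2075932025909424)
[[587.4000244140625, 171.5], [588.0999755859375, 140.0], [635.2000122070312, 141.0], [634.5999755859375, 172.5]]
158 83 576.8 584.9
166 187 575.7 585.4
158 34 633.8 642.4
166 168 634.0 643.1
174 46 634.6 642.4
```

View pics/w7.png

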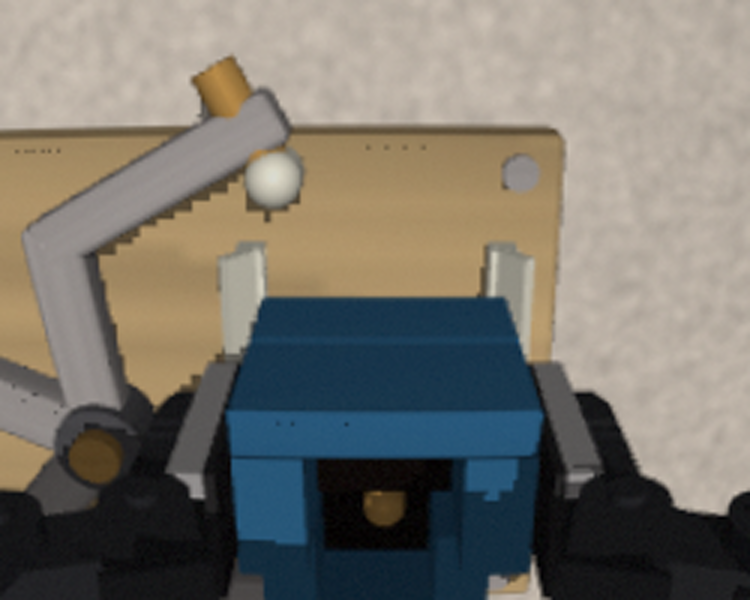

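```bash
python3 -m creep '[[[0,0,0,-0.0015,-0.001,0.008,0.03],[0,0,0,0,0,0.006,0.03],[0,0,0,0,0,0,0.03],[0,0,0,0,0,0,0.03]]]'; python3 - <<'E'
from h import *
to([0.6107,0.1565,0.1185],np.radians(1.5))
c=cam("wrist"); crop(c,"w8.png",195,130,445,330,3); import pickle; pickle.dump(c,open("w8.pkl","wb"))
bluetop(c,.073,(250,225,395,330),.006)
vv,uu=np.mgrid[150:232,230:420]; uu=uu.ravel();vv=vv.ravel(); P=depth(c,uu,vv)*1000
for lo,hi in [(570,595),(625,650)]:
    s=(P[:,2]>17)&(P[:,2]<27)&(P[:,0]>lo)&(P[:,0]<hi)&(P[:,1]>120)&(P[:,1]<175); q=P[s]
    for a in range(146,175,8):
        w=(q[:,1]>=a)&(q[:,1]<a+8)
        if w.sum()>3: print(a+4,w.sum(),q[w][:,0].min().round(1),q[w][:,0].max().round(1))
E
```

```text
t: 8.67
eef_pos: [0.6119, 0.1571, 0.1226]
tool_rot: [-0.001, 1.0, 0.014, 0.003]
contact_force: [0.8, -0.4, -1.4]
gripper_width: 0.531
t 8.67 pos [0.6119 0.1571 0.1226] toolx yaw 1.64deg width 0.045 F [ 0.8 -0.4 -1.4]
shift mm [-1.3  0.6  4.1] turn rad [-0.0024 -0.0057  0.0024]
n 4618 zmean 0.0758
((611.2728271484375, 157.4165802001953), (47.320987701416016, 31.874439239501953), 1.2092841863632202)
[[587.2999877929688, 172.89999389648438], [588.0, 141.0], [635.2999877929688, 142.0], [634.5999755859375, 173.8000030517578]]
166 155 576.0 585.4
166 81 633.9 642.8
174 50 633.7 642.6
```

View pics/w8.png

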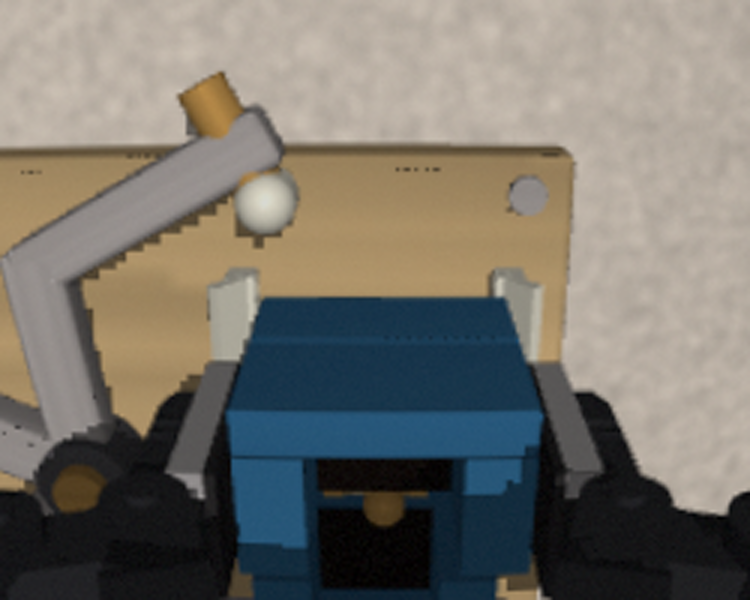

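```bash
python3 -m creep '[[[0,-0.005,0,-0.0015,0,0,0.03],[0,0,0,-0.001,0,0.002,0.03],[0,0,0,0,0,0.002,0.03],[0,0,0,0,0,0.002,0.03],[0,0,0,0,0,0,0.03]]]'; python3 - <<'E'
from h import *
to([0.6105,0.1565,0.1038],np.radians(1.5))
E
```

```text
t: 9.13
eef_pos: [0.6097, 0.1573, 0.1171]
tool_rot: [-0.002, 1.0, 0.014, 0.001]
contact_force: [-0.3, 0.2, -2.0]
gripper_width: 0.53
t 9.13 pos [0.6097 0.1573 0.1171] toolx yaw 1.65deg width 0.045 F [-0.3  0.2 -2. ]
shift mm [ 0.8  0.8 13.3] turn rad [-0.003  -0.0017  0.0027]
```

```bash
python3 -m creep '[[[0,0,0,0.0007,0,0.003,0.03],[0,0,0,0,0.0005,0.003,0.03],[0,0,0,0,0,0.003,0.03],[0,0,0,0,0,0,0.03]]]'; python3 - <<'E'
from h import *
to([0.6105,0.1565,0.1038],np.radians(1.5))
c=cam("wrist"); crop(c,"w9.png",195,130,445,330,3); import pickle; pickle.dump(c,open("w9.pkl","wb"))
bluetop(c,.063,(250,225,395,330),.006)
vv,uu=np.mgrid[150:232,230:420]; uu=uu.ravel();vv=vv.ravel(); P=depth(c,uu,vv)*1000
for lo,hi in [(570,595),(625,650)]:
    s=(P[:,2]>17)&(P[:,2]<27)&(P[:,0]>lo)&(P[:,0]<hi)&(P[:,1]>120)&(P[:,1]<175); q=P[s]
    for a in range(146,175,8):
        w=(q[:,1]>=a)&(q[:,1]<a+8)
        if w.sum()>3: print(a+4,w.sum(),q[w][:,0].min().round(1),q[w][:,0].max().round(1))
E
```

```text
t: 9.47
eef_pos: [0.6105, 0.1568, 0.1071]
tool_rot: [-0.002, 1.0, 0.014, 0.001]
contact_force: [-0.8, 0.2, -2.4]
gripper_width: 0.53
t 9.47 pos [0.6105 0.1568 0.1071] toolx yaw 1.66deg width 0.045 F [-0.8  0.2 -2.4]
shift mm [-0.   0.3  3.3] turn rad [-0.003  -0.0018  0.0028]
n 3985 zmean 0.0613
((610.0106201171875, 157.22418212890625), (46.969017028808594, 31.864391326904297), 1.5633420944213867)
[[586.0999755859375, 172.5], [587.0, 140.6999969482422], [633.9000244140625, 141.89999389648438], [633.0999755859375, 173.8000030517578]]
166 8 579.2 584.3
174 45 583.9 594.7
174 46 625.1 639.6
```

View pics/w9.png

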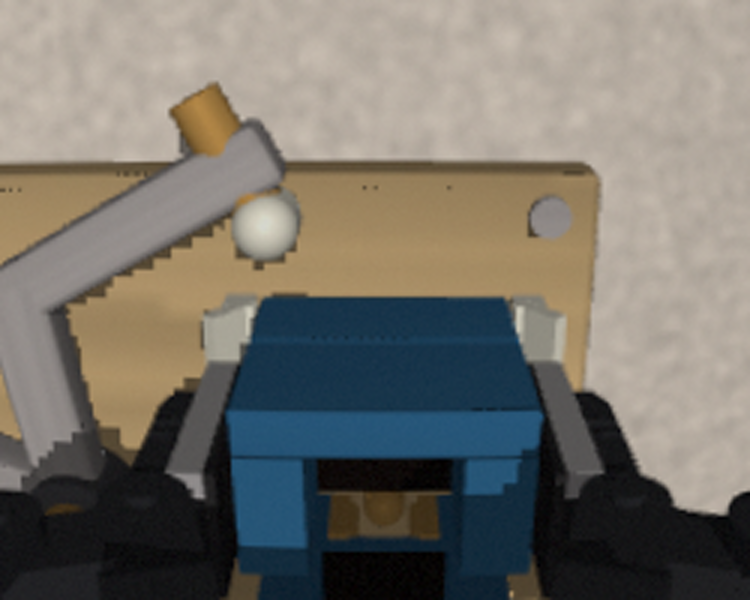

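The half is between the rails and tracking the centre (610.0 against 609.9). I'll lower the last 3–4 mm and watch the force.

```bash
python3 -m creep '[[[0,0,0,0,0,0.002,0.03],[0,0,0,0,0,0.002,0.03],[0,0,0,0,0,0,0.03]]]'; python3 - <<'E'
from h import *
to([0.6105,0.1565,0.1038],np.radians(1.5))
c=cam("wrist"); crop(c,"w10.png",240,250,400,340,5); import pickle; pickle.dump(c,open("w10.pkl","wb"))
bluetop(c,.058,(250,225,395,300),.006)
hsv=cv2.cvtColor(c["color"],cv2.COLOR_RGB2HSV)
for u in (272,278,284,340,355,362):
    print(u,[(v,tuple((depth(c,u,v)*1000).round(0).astype(int)),tuple(hsv[v,u])) for v in range(296,338,3)])
E
```

```text
t: 9.77
eef_pos: [0.6107, 0.1567, 0.1029]
tool_rot: [-0.001, 1.0, 0.014, 0.001]
contact_force: [-1.3, 0.1, -2.3]
gripper_width: 0.53
t 9.77 pos [0.6107 0.1567 0.1029] toolx yaw 1.65deg width 0.045 F [-1.3  0.1 -2.3]
shift mm [-0.3  0.2 -0.9] turn rad [-0.0029 -0.0021  0.0025]
n 3076 zmean 0.0568
((610.054443359375, 162.24575805664062), (47.11420822143555, 20.800031661987305), 1.9085772037506104)
[[586.2000122070312, 171.89999389648438], [586.9000244140625, 151.10000610351562], [633.9000244140625, 152.60000610351562], [633.2999877929688, 173.39999389648438]]
272 [(296, (np.int64(587), np.int64(156), np.int64(58)), (np.uint8(102), np.uint8(157), np.uint8(47))), (299, (np.int64(588), np.int64(157), np.int64(61)), (np.uint8(105), np.uint8(116), np.uint8(22))), (302, (np.int64(588), np.int64(155), np.int64(61)), (np.uint8(75), np.uint8(36), np.uint8(14))), (305, (np.int64(588), np.int64(154), np.int64(62)), (np.uint8(135), np.uint8(57), np.uint8(9))), (308, (np.int64(588), np.int64(153), np.int64(63)), (np.uint8(83), np.uint8(78), np.uint8(13))), (311, (np.int64(588), np.int64(151), np.in
[... 7063 characters left out ...]
(60))), (317, (np.int64(629), np.int64(145), np.int64(57)), (np.uint8(103), np.uint8(176), np.uint8(61))), (320, (np.int64(629), np.int64(143), np.int64(58)), (np.uint8(103), np.uint8(182), np.uint8(59))), (323, (np.int64(633), np.int64(125), np.int64(38)), (np.uint8(102), np.uint8(141), np.uint8(47))), (326, (np.int64(633), np.int64(124), np.int64(40)), (np.uint8(105), np.uint8(165), np.uint8(48))), (329, (np.int64(632), np.int64(125), np.int64(43)), (np.uint8(102), np.uint8(174), np.uint8(47))), (332, (np.int64(632), np.int64(126), np.int64(47)), (np.uint8(104), np.uint8(183), np.uint8(46))), (335, (np.int64(632), np.int64(124), np.int64(47)), (np.uint8(103), np.uint8(172), np.uint8(49)))]
```

View pics/w10.png

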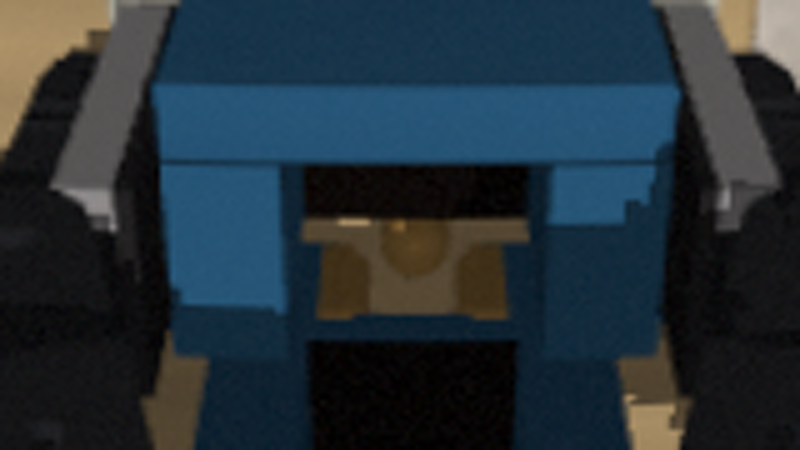

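The half is down at floor height (top at 57). The gap between faces is about 142 − 124.7 ≈ 17 mm, so I'll slide it 4 mm towards the socket.

```bash
python3 -m creep '[[[0,0,0,0,0.0015,0,0.03],[0,0,0,0,0.0015,0,0.03],[0,0,0,0,0.001,0,0.03],[0,0,0,0,0,0,0.03]]]'; cat >> h.py <<'E'
def gap(c):
    out=[]
    for u0 in (276,284,352,362):
        f=[];b=[]
        for u in range(u0,u0+6):
            for v in range(285,345):
                p=depth(c,u,v)*1000
                if 35<p[2]<53 and p[1]<135 and c["color"][v,u,2]>c["color"][v,u,0]+10: f.append(p[1])
                if 54<p[2]<62 and p[1]>130: b.append(p[1])
        if len(f)>3 and b: print("u",u0,"fixed face y %.1f (%d)"%(np.median(f),len(f)),"half front y %.1f"%min(b))
E
python3 - <<'E'
from h import *
to([0.6105,0.1525,0.1027],np.radians(1.5))
c=cam("wrist"); crop(c,"w11.png",240,250,400,340,5)
gap(c); import pickle; gap(pickle.load(open("w10.pkl","rb")))
bluetop(c,.0575,(250,225,395,318),.006)
E
```

```text
t: 10.15
eef_pos: [0.6111, 0.1523, 0.1033]
tool_rot: [-0.002, 1.0, 0.014, 0.001]
contact_force: [-0.7, 0.8, -0.4]
gripper_width: 0.531
t 10.15 pos [0.6111 0.1523 0.1033] toolx yaw 1.65deg width 0.045 F [-0.7  0.8 -0.4]
shift mm [-0.6 -0.2  0.6] turn rad [-0.003  -0.0026  0.0026]
u 276 fixed face y 123.8 (41) half front y 136.1
u 284 fixed face y 123.8 (77) half front y 136.6
u 352 fixed face y 124.7 (84) half front y 137.4
u 362 fixed face y 124.9 (44) half front y 137.8
u 276 fixed face y 123.7 (34) half front y 140.4
u 284 fixed face y 123.9 (116) half front y 141.0
u 352 fixed face y 124.6 (123) half front y 142.2
u 362 fixed face y 125.0 (49) half front y 142.2
n 4062 zmean 0.0572
((610.7237548828125, 152.60806274414062), (47.158329010009766, 31.541217803955078), 2.0645103454589844)
[[586.5999755859375, 167.5], [587.7000122070312, 136.0], [634.9000244140625, 137.6999969482422], [633.7000122070312, 169.1999969482422]]
```

View pics/w11.png

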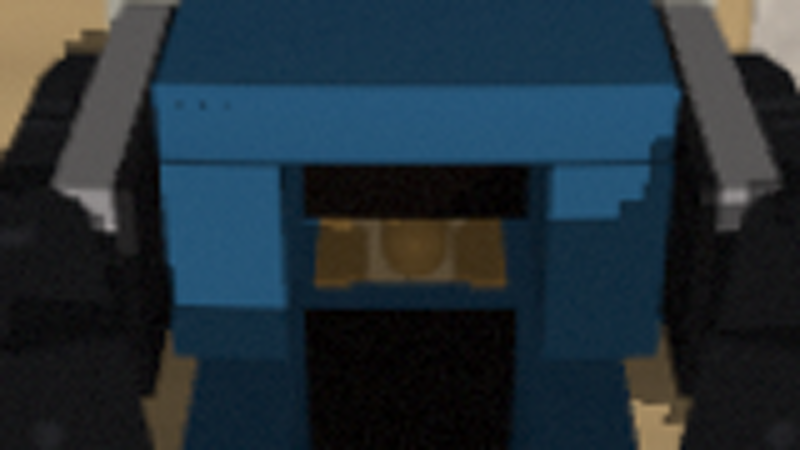

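The gap is about 13 mm and the stud is centred in front of the socket balls. Fz dropped to about 0, so the half is resting on the floor. I'll release and raise.

```bash
python3 -m creep '[[[0,0,0,0,0,0,0.065],[0,0,0,0,0,0,0.065],[0,0,0,0,0,0,0.065],[0,0,0,0,0,0,0.065]]]' 20; python3 - <<'E'
from h import *
to([0.6105,0.1525,0.1027],np.radians(1.5))
c=cam("wrist"); crop(c,"w12.png",200,200,440,380,3)
gap(c)
bluetop(c,.057,(250,225,395,318),.005)
E
```

```text
t: 10.53
eef_pos: [0.6118, 0.1525, 0.1042]
tool_rot: [-0.002, 1.0, 0.014, 0.002]
contact_force: [0.2, 0.4, -0.3]
gripper_width: 0.756
t 10.53 pos [0.6118 0.1525 0.1042] toolx yaw 1.64deg width 0.065 F [ 0.2  0.4 -0.3]
shift mm [-1.3 -0.1  1.5] turn rad [-0.0037 -0.0044  0.0025]
u 276 fixed face y 123.7 (71) half front y 136.9
u 284 fixed face y 123.9 (86) half front y 136.9
u 352 fixed face y 124.8 (89) half front y 137.9
u 362 fixed face y 124.7 (21) half front y 138.1
n 3869 zmean 0.0567
((610.4259033203125, 152.927978515625), (46.0421142578125, 31.353105545043945), 1.5621660947799683)
[[587.0, 168.0], [587.7999877929688, 136.60000610351562], [633.9000244140625, 137.89999389648438], [633.0, 169.1999969482422]]
```

View pics/w12.png

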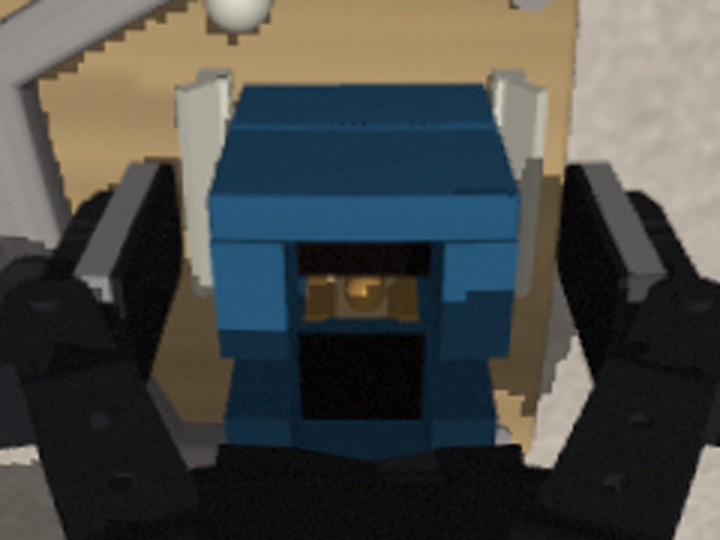

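The half stands released in the nest: gap about 13.1 mm, top at 57 mm, rails on both sides. Now straight up.

```bash
python3 -m creep '[[[0,0,0,-0.001,0,-0.008,0.065],[0,0,0,0,0,-0.015,0.065],[0,0,0,0,0,-0.025,0.065],[0,0,0,0,0,-0.03,0.065],[0,0,0,0,0,-0.03,0.065],[0,0,0,0,0,0,0],[0,0,0,0,0,0,0]]]'; python3 - <<'E'
from h import *
to([0.475,0.032,0.2],np.radians(37))
to([0.475,0.032,0.2],np.radians(1.6)); print(get_obs()["q"].round(2))
c=cam("wrist"); cv2.imwrite("pics/w13.png",c["color"][:,:,::-1])
E
```

```text
t: 11.17
eef_pos: [0.6094, 0.1516, 0.2187]
tool_rot: [-0.002, 1.0, 0.014, 0.001]
contact_force: [-0.3, -0.5, -0.4]
gripper_width: 0.489
t 11.17 pos [0.6094 0.1516 0.2187] toolx yaw 1.61deg width 0.042 F [-0.3 -0.5 -0.4]
shift mm [-137.7  115.9   18. ] turn rad [-0.0023 -0.003  -0.6177]
t 11.17 pos [0.6094 0.1516 0.2187] toolx yaw 1.61deg width 0.042 F [-0.3 -0.5 -0.4]
shift mm [-137.7  115.9   18. ] turn rad [-0.0031 -0.0021  0.0001]
[-0.8   0.56  0.63  1.78 -0.41  0.93  0.04]
```

View pics/w13.png

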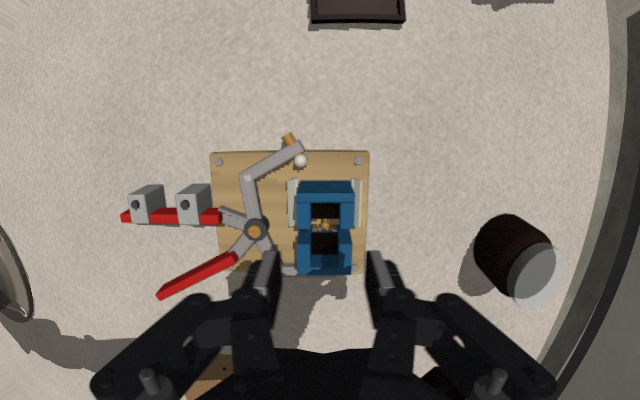

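The half stands in the nest facing the fixed half (325,200 and 325,250) with a gap between them. The free handle runs (160,295)–(233,255). I'll measure the handle line here.

```bash
cat >> h.py <<'E'
def handle(c,piv=np.array([546.4,123.7])):
    hsv=cv2.cvtColor(c["color"],cv2.COLOR_RGB2HSV)
    m=((hsv[...,0]<8)|(hsv[...,0]>172))&(hsv[...,1]>150)&(hsv[...,2]>60)
    vv,uu=np.nonzero(m); P=depth(c,uu,vv)*1000
    s=(np.abs(P[:,2]-38)<2.5)&(np.hypot(*(P[:,:2]-piv).T)<160)
    q=P[s][:,:2]-piv; 
    from scipy.cluster.vq import kmeans2
    ang=np.arctan2(q[:,1],q[:,0])%(2*np.pi); k=ang>(ang.min()+ang.max())/2
    f=q[k]; r=cv2.minAreaRect(f.astype(np.float32)); b=cv2.boxPoints(r); d=np.linalg.norm(b,axis=1); i=np.argsort(d)
    e=(b[i[-1]]+b[i[-2]])/2; t=(b[i[0]]+b[i[1]])/2; u=(t-e)/np.linalg.norm(t-e); h=e+30*u
    print("free handle n",k.sum(),"size",np.round(r[1],1),"end",(e+piv).round(1),"dist",np.linalg.norm(e).round(1),"handle pt",(h+piv).round(1),"r",np.linalg.norm(h).round(1),"angle deg",np.degrees(np.arctan2(h[1],h[0])%(2*np.pi)).round(2)," bar dir",np.degrees(np.arctan2(-u[1],-u[0])%(2*np.pi)).round(2))
    return h+piv
E
python3 - <<'E'
from h import *
c=cam("wrist"); handle(c)
E
```

```text
free handle n 767 size [111.7  10. ] end [430.2  40.3] dist 143.0 handle pt [456.1  55.5] r 113.2 angle deg 217.08  bar dir 210.37
```

```bash
python3 -m creep '[[[0,0,-0.1,-0.02,0.02,0,0],[0,0,-0.1,-0.025,0.015,0,0],[0,0,-0.1,-0.025,0.01,0,0],[0,0,-0.1,-0.025,0.008,0,0],[0,0,-0.1,-0.025,0.005,0,0],[0,0,0,-0.02,0.0,0,0],[0,0,0,0,0,0,0],[0,0,0,0,0,0,0]]]'; python3 - <<'E'
from h import *
to([0.472,0.029,0.15],np.radians(30.4)); print(get_obs()["q"].round(2))
E
```

```text
t: 11.93
eef_pos: [0.4764, 0.0525, 0.2092]
tool_rot: [-0.0, 0.961, 0.275, -0.006]
contact_force: [-0.1, -0.4, -0.1]
gripper_width: 0.001
t 11.93 pos [0.4764 0.0525 0.2092] toolx yaw 31.91deg width 0.000 F [-0.1 -0.4 -0.1]
shift mm [-15.5  17.9  59.3] turn rad [-0.0036  0.0111  0.0263]
[-0.7   0.32  0.55  2.13 -0.24  0.77  0.56]
```

```bash
python3 -m creep '[[[0,0.01,0.02,-0.008,0.009,0.02,0],[0,0,0,-0.008,0.009,0.02,0],[0,0,0,0,0,0.015,0],[0,0,0,0,0,0,0],[0,0,0,0,0,0,0]]]'; python3 - <<'E'
from h import *
to([0.472,0.029,0.092],np.radians(30.4))
c=cam("wrist"); cv2.imwrite("pics/w14.png",c["color"][:,:,::-1]); handle(c)
E
```

```text
t: 12.35
eef_pos: [0.4743, 0.0306, 0.1509]
tool_rot: [-0.001, 0.964, 0.265, -0.001]
contact_force: [0.6, -0.8, -0.2]
gripper_width: 0.002
t 12.35 pos [0.4743 0.0306 0.1509] toolx yaw 30.78deg width 0.000 F [ 0.6 -0.8 -0.2]
shift mm [-2.8  0.3 58.9] turn rad [-0.0029  0.0006  0.0067]
free handle n 2622 size [110.8  10.2] end [429.5  40.1] dist 143.7 handle pt [455.4  55.3] r 113.8 angle deg 216.94  bar dir 210.35
```

View pics/w14.png

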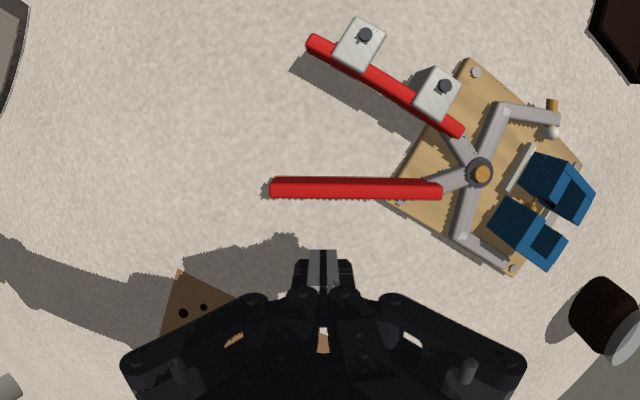

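The closed fingers are at (322,265), outside the red bar (270–442,188) and parallel to it. I'll lower.

```bash
python3 -m creep '[[[0,0,0.006,-0.003,0,0.018,0],[0,0,0,0,0,0.018,0],[0,0,0,0,0,0.012,0],[0,0,0,0,0,0.006,0],[0,0,0,0,0,0,0],[0,0,0,0,0,0,0]]]'; python3 - <<'E'
from h import *
to([0.472,0.029,0.092],np.radians(30.4)); print(get_obs()["q"].round(2))
F=[]
for i in range(6): c=cam("wrist"); F.append(get_obs()["contact_force"])
print(np.mean(F,0).round(2),np.std(F,0).round(2))
crop(c,"w15.png",220,130,420,330,3); handle(c)
E
```

```text
t: 12.9
eef_pos: [0.4778, 0.0335, 0.0993]
tool_rot: [-0.002, 0.964, 0.265, 0.004]
contact_force: [0.7, 0.4, 0.1]
gripper_width: 0.001
t 12.90 pos [0.4778 0.0335 0.0993] toolx yaw 30.73deg width 0.000 F [0.7 0.4 0.1]
shift mm [-7.3  0.9  7.3] turn rad [-0.0008 -0.0089  0.0058]
[-0.53  0.51  0.41  2.19 -0.43  0.51  0.75]
[ 0.13 -0.34 -0.19] [0.51 0.28 0.24]
free handle n 4559 size [111.4  10.7] end [429.1  40.4] dist 143.8 handle pt [455.2  55.3] r 114.0 angle deg 216.84  bar dir 209.8
```

View pics/w15.png

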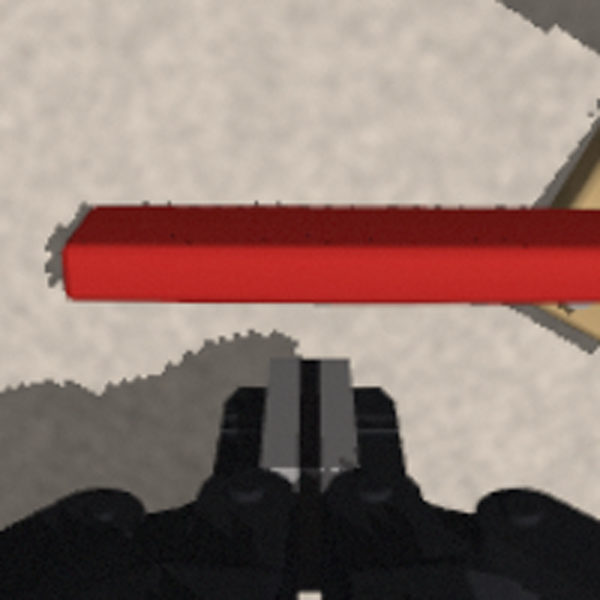

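```bash
python3 -m creep '[[[0,-0.009,0.006,-0.004,0,0.004,0],[0,0,0,-0.003,0,0.003,0],[0,0,0,0,0,0,0],[0,0,0,0,0,0,0]]]'; python3 - <<'E'
from h import *
to([0.4719,0.029,0.092],np.radians(30.2))
E
```

```text
t: 13.53
eef_pos: [0.4709, 0.0293, 0.0923]
tool_rot: [-0.0, 0.965, 0.261, 0.0]
contact_force: [-0.0, -0.3, 0.4]
gripper_width: 0.001
t 13.53 pos [0.4709 0.0293 0.0923] toolx yaw 30.32deg width 0.000 F [-0.  -0.3  0.4]
shift mm [0.7 0.8 0.3] turn rad [-0.0006 -0.0003  0.0021]
```

```bash
cat >> h.py <<'E'
def st(n=0):
    o=get_obs(); F=[o["contact_force"]]
    for i in range(n): read_camera("top"); F.append(get_obs()["contact_force"])
    o=get_obs(); q=o["tool_rot"]; T=R.from_quat([q[1],q[2],q[3],q[0]]); m=T.as_matrix()
    f=np.array(F)@m; p=o["eef_pos"][:2]*1000-np.array([546.4,123.7])
    yaw=np.degrees(np.arctan2(m[1,0],m[0,0])); a=np.degrees(np.arctan2(p[1],p[0]))%360
    print("t %.2f"%o["t"],"z %.1f"%(o["eef_pos"][2]*1000),"push %.1f (x %.1f z %.1f)"%tuple(f.mean(0)[[1,0,2]]),"r %.1f angle %.2f yaw %.2f (angle-yaw %.2f)"%(np.hypot(*p),a,yaw,a-yaw),"tilt",(T.inv()*R.from_euler('z',yaw,degrees=True)*R.from_rotvec([np.pi,0,0])).as_rotvec().round(4)[:2])
E
python3 -m creep '[[[0,0,0,0,-0.004,0,0],[0,0,0,0,-0.003,0,0],[0,0,0,0,-0.002,0,0],[0,0,0,0,0,0,0]]]' >/dev/null; python3 - <<'E'
from h import *
st(2)
E
```

```text
t 13.97 z 92.2 push -0.1 (x 0.1 z -0.5) r 118.0 angle 227.00 yaw 30.28 (angle-yaw 196.72) tilt [-0.0006  0.0001]
```

```bash
python3 -m creep '[[[0,0,0,0,-0.002,0,0],[0,0,0,0,-0.001,0,0],[0,0,0,0,0,0,0]]]' >/dev/null; python3 - <<'E'
from h import *
st(2)
E
python3 -m creep '[[[0,0,0,0,-0.0015,0,0],[0,0,0,0,-0.001,0,0],[0,0,0,0,0,0,0]]]' >/dev/null; python3 - <<'E'
from h import *
st(2)
c=cam("wrist"); crop(c,"w16.png",220,130,420,330,3); handle(c)
E
```

```text
t 14.32 z 92.3 push 1.3 (x -0.4 z 0.9) r 117.2 angle 225.83 yaw 30.24 (angle-yaw 195.58) tilt [ 0.0004 -0.0005]
t 14.67 z 92.4 push 1.4 (x 0.3 z 0.3) r 116.9 angle 224.86 yaw 30.18 (angle-yaw 194.67) tilt [ 0.001  -0.0004]
free handle n 4472 size [111.2  11.1] end [428.   42.6] dist 143.6 handle pt [454.2  57.1] r 113.7 angle deg 215.88  bar dir 208.82
```

View pics/w16.png

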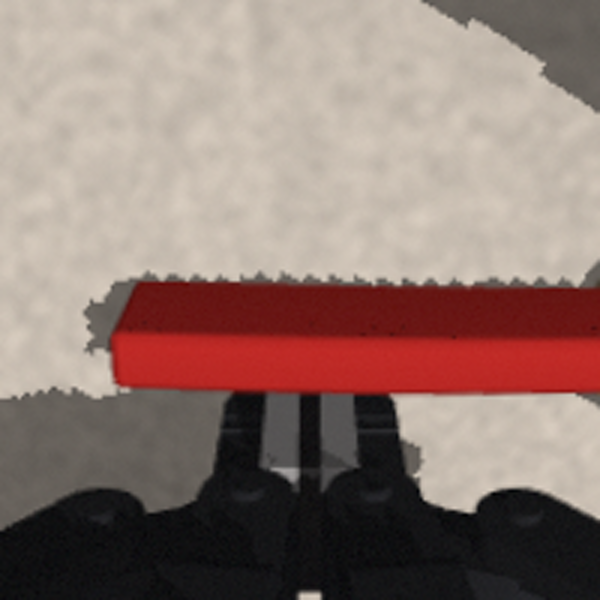

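Contact with the bar: the finger sides are flat on it at about 1.4 N, which is the spring. Now I'll follow the arc in small steps.

```bash
python3 -m creep '[[[0,0,0.03,-0.0005,-0.0019,0,0],[0,0,0.017,-0.0005,-0.0019,0,0],[0,0,0.017,-0.0005,-0.0019,0,0],[0,0,0,0,0,0,0]]]' >/dev/null; python3 - <<'E'
from h import *
st(1)
E
python3 -m creep '[[[0,0,0.017,-0.0005,-0.0019,0,0],[0,0,0.017,-0.0005,-0.0019,0,0],[0,0,0.017,-0.0005,-0.0019,0,0],[0,0,0,0,0,0,0]]]' >/dev/null; python3 - <<'E'
from h import *
st(1)
c=cam("wrist"); cv2.imwrite("pics/w17.png",c["color"][:,:,::-1]); handle(c)
E
```

```text
t 15.10 z 92.4 push 1.1 (x -0.5 z 0.4) r 116.9 angle 221.85 yaw 26.14 (angle-yaw 195.72) tilt [ 0.0011 -0.0007]
t 15.48 z 92.4 push 0.7 (x 0.2 z 1.0) r 116.8 angle 218.75 yaw 22.97 (angle-yaw 195.78) tilt [ 0.0013 -0.001 ]
free handle n 4500 size [111.6  10.8] end [420.1  55.2] dist 143.7 handle pt [447.7  66.9] r 113.9 angle deg 209.9  bar dir 203.03
```

View pics/w17.png

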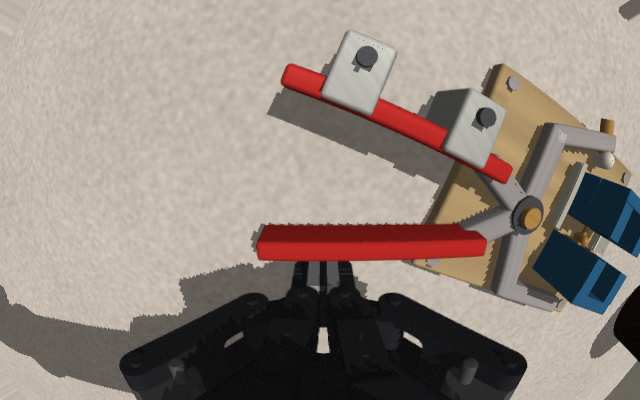

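The arc tracks well, with the swing at about 0.12 rad. The pad at (607,160) is approaching the half. I'll use smaller steps from here.

```bash
python3 -m creep '[[[0,0,0.013,-0.0004,-0.0015,0,0],[0,0,0.013,-0.0004,-0.0015,0,0],[0,0,0,0,0,0,0]]]' >/dev/null; python3 -c "
from h import *
st(2)"
python3 -m creep '[[[0,0,0.013,-0.0004,-0.0015,0,0],[0,0,0.013,-0.0004,-0.0015,0,0],[0,0,0,0,0,0,0]]]' >/dev/null; python3 -c "
from h import *
st(2)
c=cam('wrist'); cv2.imwrite('pics/w18.png',c['color'][:,:,::-1]); handle(c)"
```

```text
t 15.88 z 92.5 push 1.6 (x -0.2 z 0.1) r 116.7 angle 217.38 yaw 21.40 (angle-yaw 195.98) tilt [ 0.0016 -0.0015]
t 16.23 z 92.5 push 1.3 (x -0.2 z 0.2) r 116.7 angle 215.94 yaw 19.79 (angle-yaw 196.15) tilt [ 0.0019 -0.0018]
free handle n 4448 size [111.5  11. ] end [417.1  61.4] dist 143.6 handle pt [445.2  71.8] r 113.7 angle deg 207.13  bar dir 200.45
```

View pics/w18.png

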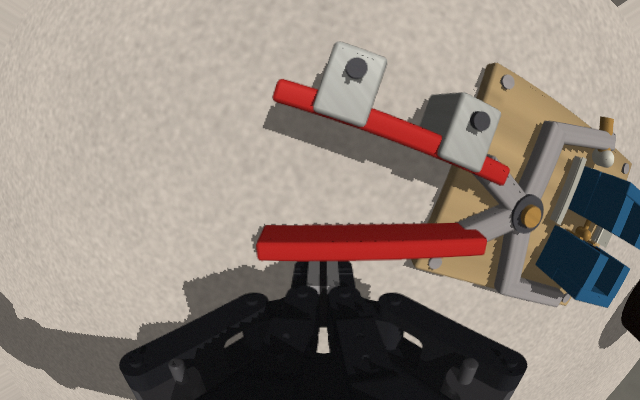

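```bash
cat >> h.py <<'E'
def mgap(c):
    hsv=cv2.cvtColor(c["color"],cv2.COLOR_RGB2HSV)
    m=(hsv[...,0]>95)&(hsv[...,0]<118)&(hsv[...,1]>110)&(hsv[...,2]>25)
    vv,uu=np.nonzero(m); P=depth(c,uu,vv)*1000-np.array([610,125,0])
    a=np.radians(1.6); X=P[:,0]*np.cos(a)+P[:,1]*np.sin(a); Y=-P[:,0]*np.sin(a)+P[:,1]*np.cos(a)
    s=(np.abs(P[:,2]-57)<3)&(np.abs(X)<26)&(Y>-40)&(Y<60)
    for lo,hi in [(-22,-13),(13,22)]:
        k=s&(X>lo)&(X<hi); y=np.sort(Y[k])
        if len(y)>10:
            d=np.diff(y); w=(y[:-1]>-12)&(y[:-1]<25); j=np.argmax(np.where(w,d,0)); print("  wall",lo,"gap %.1f at %.1f..%.1f, far edge %.1f"%(d[j],y[j],y[j+1],y[-1]))
E
python3 -m creep '[[[0,0,0.013,-0.0004,-0.0015,0,0],[0,0,0.013,-0.0004,-0.0015,0,0],[0,0,0,0,0,0,0]]]' >/dev/null; python3 -c "
from h import *
st(2); mgap(cam('wrist')); mgap(cam('top'))"
python3 -m creep '[[[0,0,0.013,-0.0004,-0.0015,0,0],[0,0,0.013,-0.0004,-0.0015,0,0],[0,0,0,0,0,0,0]]]' >/dev/null; python3 -c "
from h import *
st(2); mgap(cam('wrist'))"
```

```text
t 16.63 z 92.5 push 1.4 (x 0.2 z -0.2) r 116.7 angle 214.52 yaw 18.19 (angle-yaw 196.33) tilt [ 0.002  -0.0021]
  wall -22 gap 13.3 at -0.3..13.0, far edge 42.7
  wall 13 gap 13.8 at -0.5..13.2, far edge 24.0
  wall -22 gap 14.7 at -1.8..12.8, far edge 40.5
  wall 13 gap 17.2 at -4.0..13.2, far edge 40.8
t 17.08 z 92.5 push 1.4 (x 0.7 z 0.2) r 116.7 angle 213.08 yaw 16.59 (angle-yaw 196.49) tilt [ 0.0022 -0.0024]
  wall -22 gap 13.5 at -0.3..13.1, far edge 42.5
  wall 13 gap 13.5 at -0.4..13.1, far edge 22.5
```

```bash

python3 -m creep '[[[0,0,0.011,-0.0004,-0.0015,0,0],[0,0,0.011,-0.0004,-0.0015,0,0],[0,0,0,0,0,0,0]]]' >/dev/null; python3 -c "
from h import *
st(2); mgap(cam('wrist'))"
python3 -m creep '[[[0,0,0.011,-0.0004,-0.0015,0,0],[0,0,0.011,-0.0004,-0.0015,0,0],[0,0,0,0,0,0,0]]]' >/dev/null; python3 -c "
from h import *
st(2); mgap(cam('wrist'))"
python3 -m creep '[[[0,0,0.011,-0.0004,-0.0015,0,0],[0,0,0.011,-0.0004,-0.0015,0,0],[0,0,0,0,0,0,0]]]' >/dev/null; python3 -c "
from h import *
st(2); c=cam('wrist'); mgap(c); cv2.imwrite('pics/w19.png',c['color'][:,:,::-1]); handle(c)"
```

```text
t 17.48 z 92.6 push 2.0 (x -0.2 z 0.2) r 116.6 angle 211.63 yaw 15.23 (angle-yaw 196.40) tilt [ 0.0023 -0.0027]
  wall -22 gap 13.5 at -0.3..13.2, far edge 42.7
  wall 13 gap 13.5 at -0.4..13.1, far edge 20.3
t 17.88 z 92.6 push 1.0 (x 0.0 z -0.0) r 116.6 angle 210.20 yaw 13.87 (angle-yaw 196.33) tilt [ 0.0025 -0.0031]
  wall -22 gap 13.0 at -0.1..12.8, far edge 42.4
  wall 13 gap 13.5 at -0.5..13.0, far edge 20.8
t 18.28 z 92.6 push 1.7 (x 0.6 z 0.9) r 116.5 angle 208.80 yaw 12.50 (angle-yaw 196.30) tilt [ 0.0027 -0.0035]
  wall -22 gap 11.4 at -0.2..11.3, far edge 40.9
  wall 13 gap 12.2 at -0.5..11.7, far edge 19.6
free handle n 4459 size [111.6  10.7] end [410.5  78.1] dist 143.3 handle pt [439.7  85. ] r 113.5 angle deg 199.94  bar dir 193.3
```

View pics/w19.png

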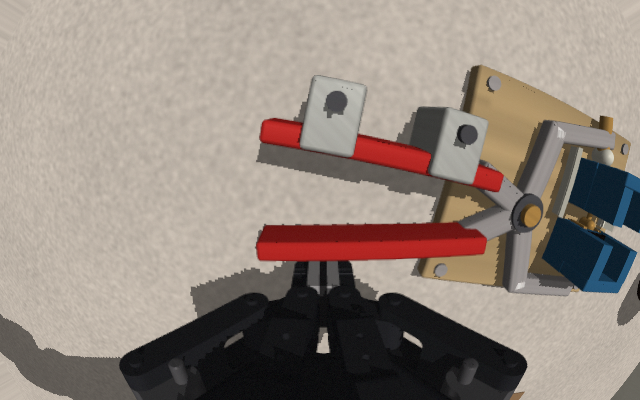

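The pad now pushes the half (gap 13.5 → 11.8 mm). I'll continue.

```bash

python3 -m creep '[[[0,0.002,0.011,-0.0004,-0.0015,0,0],[0,0,0.011,-0.0004,-0.0015,0,0],[0,0,0,0,0,0,0]]]' >/dev/null; python3 -c "
from h import *
st(2); mgap(cam('wrist'))"
python3 -m creep '[[[0,0.002,0.011,-0.0004,-0.0015,0,0],[0,0,0.011,-0.0004,-0.0015,0,0],[0,0,0,0,0,0,0]]]' >/dev/null; python3 -c "
from h import *
st(2); mgap(cam('wrist'))"
python3 -m creep '[[[0,0.002,0.009,-0.0002,-0.001,0,0],[0,0,0.009,-0.0002,-0.001,0,0],[0,0,0,0,0,0,0]]]' >/dev/null; python3 -c "
from h import *
st(2); c=cam('wrist'); mgap(c)"
```

```text
t 18.68 z 92.6 push 1.4 (x 0.5 z 0.4) r 116.6 angle 207.35 yaw 11.14 (angle-yaw 196.21) tilt [ 0.0028 -0.0058]
  wall -22 gap 9.9 at -0.1..9.8, far edge 39.4
  wall 13 gap 10.5 at -0.5..10.0, far edge 18.5
t 19.08 z 92.6 push 2.3 (x 0.8 z 0.1) r 116.6 angle 205.91 yaw 9.78 (angle-yaw 196.13) tilt [ 0.0028 -0.0081]
  wall -22 gap 8.4 at 0.0..8.4, far edge 37.8
  wall 13 gap 9.1 at -0.5..8.6, far edge 17.9
t 19.48 z 92.6 push 2.0 (x 0.4 z -0.5) r 116.7 angle 204.98 yaw 8.67 (angle-yaw 196.31) tilt [ 0.0027 -0.01  ]
  wall -22 gap 7.5 at -0.2..7.2, far edge 36.9
  wall 13 gap 7.8 at -0.3..7.5, far edge 17.7
```

```bash

python3 -m creep '[[[0,-0.005,0.008,-0.0002,-0.001,0,0],[0,0,0,0,0,0,0]]]' >/dev/null; python3 -c "
from h import *
st(2); mgap(cam('wrist'))"
python3 -m creep '[[[0,-0.005,0.008,-0.0002,-0.001,0,0],[0,0,0,0,0,0,0]]]' >/dev/null; python3 -c "
from h import *
st(2); mgap(cam('wrist'))"
```

```text
t 19.80 z 92.7 push 1.8 (x 0.0 z 0.1) r 116.5 angle 204.54 yaw 8.19 (angle-yaw 196.35) tilt [ 0.0027 -0.0052]
  wall -22 gap 6.7 at -0.2..6.5, far edge 36.3
  wall 13 gap 7.0 at -0.2..6.8, far edge 16.6
t 20.12 z 92.7 push 2.0 (x 0.5 z 0.2) r 116.5 angle 204.11 yaw 7.71 (angle-yaw 196.40) tilt [ 0.0028 -0.0003]
  wall -22 gap 6.4 at -0.2..6.2, far edge 36.1
  wall 13 gap 7.3 at -0.4..6.9, far edge 11.8
```

```bash

python3 -m creep '[[[0,0,0.008,-0.0002,-0.001,0,0],[0,0,0,0,0,0,0]]]' >/dev/null; python3 -c "
from h import *
st(3); mgap(cam('wrist'))"
```

```text
t 20.48 z 92.7 push 1.1 (x 0.6 z 0.3) r 116.4 angle 203.67 yaw 7.23 (angle-yaw 196.44) tilt [ 0.0029 -0.0005]
  wall -22 gap 6.1 at -0.1..6.1, far edge 35.9
  wall 13 gap 5.9 at -0.0..5.9, far edge 12.2
```

```bash

python3 -m creep '[[[0,0,0.006,-0.0002,-0.0008,0,0],[0,0,0,0,0,0,0]]]' >/dev/null; python3 -c "
from h import *
st(3)"
python3 -m creep '[[[0,0,0.006,-0.0002,-0.0008,0,0],[0,0,0,0,0,0,0]]]' >/dev/null; python3 -c "
from h import *
st(3); mgap(cam('wrist'))"
```

```text
t 20.85 z 92.7 push 2.0 (x 0.5 z 0.4) r 116.5 angle 203.33 yaw 6.87 (angle-yaw 196.46) tilt [ 0.003  -0.0005]
t 21.17 z 92.7 push 2.1 (x 0.5 z 0.5) r 116.4 angle 203.04 yaw 6.50 (angle-yaw 196.54) tilt [ 0.0033 -0.0008]
  wall -22 gap 5.9 at -0.0..5.9, far edge 35.5
  wall 13 gap 5.8 at -0.5..5.3, far edge 11.7
```

```bash

python3 -m creep '[[[0,0,0.005,-0.0002,-0.0008,0,0],[0,0,0,0,0,0,0]]]' >/dev/null; python3 -c "
from h import *
st(3)"
python3 -m creep '[[[0,0,0.005,-0.0002,-0.0008,0,0],[0,0,0,0,0,0,0]]]' >/dev/null; python3 -c "
from h import *
st(3); mgap(cam('wrist'))"
```

```text
t 21.53 z 92.7 push 2.3 (x 1.0 z 0.1) r 116.5 angle 202.79 yaw 6.19 (angle-yaw 196.60) tilt [ 0.0036 -0.001 ]
t 21.85 z 92.7 push 3.1 (x 0.6 z 0.8) r 116.5 angle 202.58 yaw 5.87 (angle-yaw 196.71) tilt [ 0.0041 -0.0013]
  wall -22 gap 5.4 at -0.1..5.3, far edge 35.2
  wall 13 gap 5.0 at -0.1..4.9, far edge 12.3
```

```bash

python3 -m creep '[[[0,0,0.003,-0.0002,-0.0009,0,0],[0,0,0,0,0,0,0]]]' >/dev/null; python3 -c "
from h import *
st(3)"
python3 -m creep '[[[0,0,0.003,-0.0002,-0.0009,0,0],[0,0,0,0,0,0,0]]]' >/dev/null; python3 -c "
from h import *
st(3); mgap(cam('wrist'))"
```

```text
t 22.22 z 92.7 push 3.6 (x 0.9 z 0.5) r 116.5 angle 202.34 yaw 5.67 (angle-yaw 196.66) tilt [ 0.0046 -0.0016]
t 22.53 z 92.7 push 4.4 (x 1.2 z 0.6) r 116.5 angle 202.13 yaw 5.47 (angle-yaw 196.67) tilt [ 0.0052 -0.002 ]
  wall -22 gap 5.1 at -0.2..4.9, far edge 34.9
  wall 13 gap 4.7 at -0.4..4.3, far edge 10.5
```

```bash

python3 -m creep '[[[0,0,0.003,-0.0002,-0.0009,0,0],[0,0,0,0,0,0,0]]]' >/dev/null; python3 -c "
from h import *
st(3)"
python3 -m creep '[[[0,0,0.003,-0.0002,-0.0009,0,0],[0,0,0,0,0,0,0]]]' >/dev/null; python3 -c "
from h import *
st(3)"
python3 -m creep '[[[0,0,0.003,-0.0002,-0.0009,0,0],[0,0,0,0,0,0,0]]]' >/dev/null; python3 -c "
from h import *
st(3); mgap(cam('wrist'))"
```

```text
t 22.90 z 92.7 push 4.0 (x 1.3 z 0.9) r 116.5 angle 201.89 yaw 5.27 (angle-yaw 196.62) tilt [ 0.0058 -0.0023]
t 23.22 z 92.7 push 4.3 (x 0.8 z 0.5) r 116.5 angle 201.65 yaw 5.08 (angle-yaw 196.57) tilt [ 0.0063 -0.0026]
t 23.53 z 92.7 push 4.7 (x 1.1 z 0.7) r 116.5 angle 201.33 yaw 4.89 (angle-yaw 196.44) tilt [ 0.0066 -0.0029]
  wall -22 gap 4.4 at -0.2..4.3, far edge 34.2
  wall 13 gap 3.4 at -0.2..3.2, far edge 10.6
```

```bash

python3 -m creep '[[[0,0,0.004,-0.0002,-0.0008,0,0],[0,0,0,0,0,0,0]]]' >/dev/null; python3 -c "
from h import *
st(3)"
python3 -m creep '[[[0,0,0.004,-0.0002,-0.0008,0,0],[0,0,0,0,0,0,0]]]' >/dev/null; python3 -c "
from h import *
st(3); c=cam('wrist'); mgap(c); cv2.imwrite('pics/w20.png',c['color'][:,:,::-1]); handle(c)"
```

```text
t 23.90 z 92.7 push 3.4 (x 1.0 z 0.0) r 116.4 angle 200.94 yaw 4.66 (angle-yaw 196.27) tilt [ 0.0066 -0.003 ]
t 24.22 z 92.7 push 3.1 (x 1.3 z 0.6) r 116.4 angle 200.46 yaw 4.44 (angle-yaw 196.02) tilt [ 0.0064 -0.0029]
  wall -22 gap 2.9 at 0.1..3.0, far edge 33.0
  wall 13 gap 2.1 at -0.1..2.1, far edge 10.4
free handle n 4450 size [110.7  10.8] end [406.   97.6] dist 142.8 handle pt [435.8 100.3] r 113.0 angle deg 191.95  bar dir 185.16
```

View pics/w20.png

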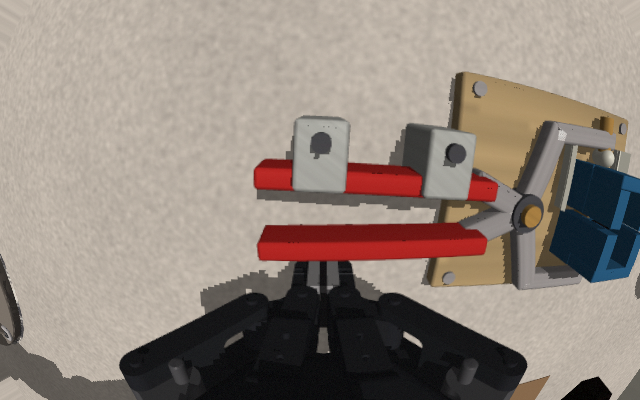

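The force peaked near 4.7 N and is now falling, with the gap at about 2.5 mm, so the stud is passing the balls. I'll go on carefully.

```bash

python3 -m creep '[[[0,0,0.006,-0.0002,-0.0008,0,0],[0,0,0,0,0,0,0]]]' >/dev/null; python3 -c "
from h import *
st(3); mgap(cam('wrist'))"
python3 -m creep '[[[0,0,0.006,-0.0002,-0.0007,0,0],[0,0,0,0,0,0,0]]]' >/dev/null; python3 -c "
from h import *
st(3); mgap(cam('wrist'))"
```

```text
t 24.58 z 92.7 push 1.7 (x 0.4 z -0.1) r 116.3 angle 199.98 yaw 4.10 (angle-yaw 195.88) tilt [ 0.0061 -0.003 ]
  wall -22 gap 2.0 at 0.0..2.0, far edge 32.6
  wall 13 gap 1.5 at -0.3..1.2, far edge 10.8
t 24.95 z 92.7 push 2.1 (x 0.6 z 0.4) r 116.3 angle 199.58 yaw 3.75 (angle-yaw 195.82) tilt [ 0.006 -0.003]
  wall -22 gap 1.2 at -0.1..1.1, far edge 32.0
  wall 13 gap 2.3 at 9.3..11.6, far edge 11.6
```

It snapped: the force is down to about 2 N and the gap about 1 mm. I'll press on until the halves meet.

```bash

python3 -m creep '[[[0,0,0.005,-0.0002,-0.0007,0,0],[0,0,0,0,0,0,0]]]' >/dev/null; python3 -c "
from h import *
st(3); mgap(cam('wrist'))"
python3 -m creep '[[[0,0,0.005,-0.0001,-0.0006,0,0],[0,0,0,0,0,0,0]]]' >/dev/null; python3 -c "
from h import *
st(3); mgap(cam('wrist'))"
```

```text
t 25.32 z 92.7 push 1.7 (x 0.9 z 0.5) r 116.3 angle 199.22 yaw 3.46 (angle-yaw 195.75) tilt [ 0.006 -0.003]
  wall -22 gap 1.0 at 0.0..1.0, far edge 31.2
  wall 13 gap 1.3 at 5.1..6.3, far edge 9.6
t 25.68 z 92.7 push 2.0 (x 0.3 z 0.1) r 116.2 angle 198.93 yaw 3.17 (angle-yaw 195.76) tilt [ 0.0059 -0.003 ]
  wall -22 gap 0.6 at 0.2..0.7, far edge 31.2
  wall 13 gap 1.6 at 5.9..7.6, far edge 8.6
```

```bash

python3 -m creep '[[[0,0,0.004,-0.0001,-0.0006,0,0],[0,0,0,0,0,0,0]]]' >/dev/null; python3 -c "
from h import *
st(3)"
python3 -m creep '[[[0,0,0.004,-0.0001,-0.0006,0,0],[0,0,0,0,0,0,0]]]' >/dev/null; python3 -c "
from h import *
st(3); mgap(cam('wrist'))"
```

```text
t 26.05 z 92.7 push 1.9 (x 0.9 z 0.1) r 116.2 angle 198.70 yaw 2.92 (angle-yaw 195.78) tilt [ 0.006  -0.0031]
t 26.37 z 92.7 push 2.0 (x 0.7 z -0.3) r 116.2 angle 198.42 yaw 2.68 (angle-yaw 195.74) tilt [ 0.006  -0.0031]
  wall -22 gap 0.3 at 22.5..22.9, far edge 30.1
  wall 13 gap 1.0 at 4.3..5.3, far edge 7.5
```

```bash

python3 -m creep '[[[0,0,0.003,-0.0001,-0.0006,0,0],[0,0,0,0,0,0,0]]]' >/dev/null; python3 -c "
from h import *
st(3)"
python3 -m creep '[[[0,0,0.003,-0.0001,-0.0006,0,0],[0,0,0,0,0,0,0]]]' >/dev/null; python3 -c "
from h import *
st(3); c=cam('wrist'); mgap(c); cv2.imwrite('pics/w21.png',c['color'][:,:,::-1]); crop(c,'w21c.png',540,90,640,300,3)"
```

```text
t 26.73 z 92.7 push 1.7 (x 0.8 z -0.0) r 116.2 angle 198.17 yaw 2.50 (angle-yaw 195.68) tilt [ 0.0061 -0.003 ]
t 27.05 z 92.7 push 2.4 (x 1.0 z 0.4) r 116.2 angle 197.97 yaw 2.31 (angle-yaw 195.67) tilt [ 0.0063 -0.0031]
  wall -22 gap 0.3 at 5.9..6.2, far edge 29.7
  wall 13 gap 2.4 at 1.8..4.2, far edge 9.4
```

View pics/w21c.png

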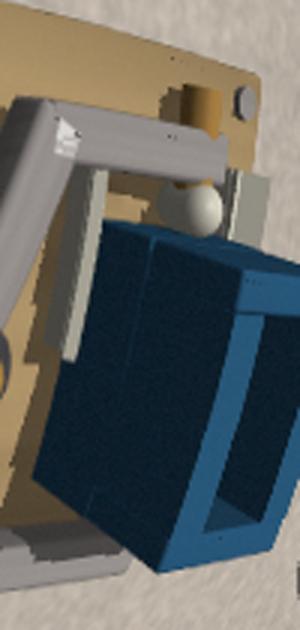

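In the crop the halves look joined with no gap visible. I still want to feel the steep rise, so I'll take small steps.

```bash

python3 -m creep '[[[0,0,0.002,-0.0001,-0.0006,0,0],[0,0,0,0,0,0,0]]]' >/dev/null; python3 -c "
from h import *
st(3)"
python3 -m creep '[[[0,0,0.002,-0.0001,-0.0006,0,0],[0,0,0,0,0,0,0]]]' >/dev/null; python3 -c "
from h import *
st(3); mgap(cam('wrist'))"
```

```text
t 27.42 z 92.7 push 3.2 (x 0.8 z 0.1) r 116.2 angle 197.90 yaw 2.16 (angle-yaw 195.74) tilt [ 0.0068 -0.0034]
t 27.73 z 92.7 push 4.5 (x 1.1 z 0.1) r 116.2 angle 197.83 yaw 2.02 (angle-yaw 195.81) tilt [ 0.0074 -0.0036]
  wall -22 gap 0.5 at 13.9..14.4, far edge 29.6
  wall 13 gap 1.4 at 2.0..3.3, far edge 8.6
```

```bash

python3 -m creep '[[[0,0,0.001,-0.0001,-0.0006,0,0],[0,0,0,0,0,0,0]]]' >/dev/null; python3 -c "
from h import *
st(3)"
python3 -m creep '[[[0,0,0.001,-0.0001,-0.0006,0,0],[0,0,0,0,0,0,0]]]' >/dev/null; python3 -c "
from h import *
st(3); mgap(cam('wrist'))"
```

```text
t 28.10 z 92.7 push 4.6 (x 1.2 z -0.4) r 116.2 angle 197.80 yaw 1.93 (angle-yaw 195.87) tilt [ 0.008  -0.0039]
t 28.42 z 92.7 push 4.7 (x 0.9 z -0.3) r 116.2 angle 197.75 yaw 1.84 (angle-yaw 195.90) tilt [ 0.0086 -0.0043]
  wall -22 gap 0.4 at 6.6..7.0, far edge 29.6
  wall 13 gap 1.8 at 1.7..3.5, far edge 9.9
```

```bash

python3 -m creep '[[[0,0,0,-0.0002,-0.0009,0,0],[0,0,0,0,0,0,0]]]' >/dev/null; python3 -c "
from h import *
st(3)"
python3 -m creep '[[[0,0,0,-0.0002,-0.0009,0,0],[0,0,0,0,0,0,0]]]' >/dev/null; python3 -c "
from h import *
st(3); mgap(cam('wrist'))"
```

```text
t 28.78 z 92.8 push 5.1 (x 1.4 z -0.2) r 116.3 angle 197.68 yaw 1.80 (angle-yaw 195.88) tilt [ 0.0096 -0.0049]
t 29.10 z 92.8 push 4.9 (x 1.0 z -0.2) r 116.3 angle 197.66 yaw 1.76 (angle-yaw 195.90) tilt [ 0.0107 -0.0055]
  wall -22 gap 0.3 at 8.8..9.1, far edge 29.7
  wall 13 gap 0.8 at 6.0..6.8, far edge 8.5
```

```bash

python3 -m creep '[[[0.005,-0.003,0,-0.0002,-0.0012,0,0]]]' | grep force; python3 -c "
from h import *
st(0);c=cam('wrist'); st(0); mgap(c)"
python3 -m creep '[[[0,0,0,-0.0002,-0.001,0,0]]]' | grep force; python3 -c "
from h import *
st(0);c=cam('wrist'); st(0); mgap(c); crop(c,'w22.png',540,90,640,300,3); c=cam('top'); crop(c,'t22.png',230,190,340,310,5)"
```

```text
contact_force: [3.3, -11.7, -1.9]
t 29.23 z 92.8 push 11.8 (x 2.9 z 2.0) r 116.2 angle 197.55 yaw 1.72 (angle-yaw 195.83) tilt [ 0.0071 -0.0034]
t 29.28 z 92.7 push 8.1 (x 2.5 z 2.7) r 116.2 angle 197.64 yaw 1.69 (angle-yaw 195.96) tilt [ 0.0069 -0.0033]
  wall -22 gap 0.4 at 1.0..1.4, far edge 29.8
  wall 13 gap 1.9 at 6.4..8.3, far edge 8.3
contact_force: [1.0, -6.1, 0.4]
t 29.37 z 92.7 push 6.1 (x 0.8 z -0.4) r 116.3 angle 197.67 yaw 1.62 (angle-yaw 196.04) tilt [ 0.0081 -0.004 ]
t 29.42 z 92.8 push 8.1 (x 1.9 z -0.2) r 116.2 angle 197.63 yaw 1.62 (angle-yaw 196.01) tilt [ 0.0081 -0.0041]
  wall -22 gap 0.4 at -11.1..-10.7, far edge 29.7
  wall 13 gap 1.8 at 6.9..8.8, far edge 8.8
```

View pics/t22.png

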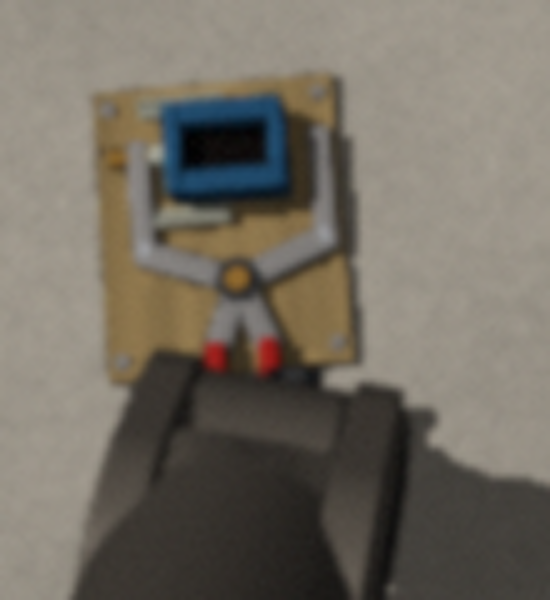

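View pics/w22.png

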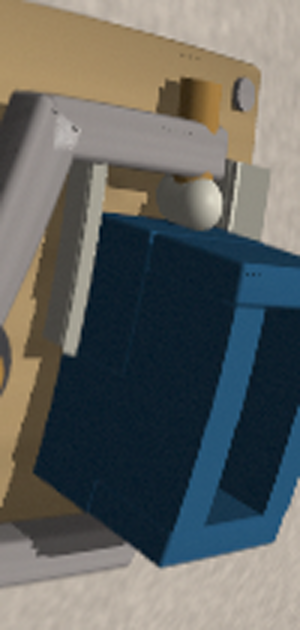

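The mould is shut: no gap, far edge at 29.7 mm (30 expected), and the angle stalled with a steep rise. One instantaneous reading reached 11.8 N, so I'm stopping the press there. I'll back off along the same arc and let the spring follow.

```bash

python3 -m creep '[[[0,0,0,0.0002,0.001,0,0],[0,0,-0.009,0.0003,0.001,0,0],[0.005,-0.003,-0.017,0.0005,0.0019,0,0],[0,0,-0.017,0.0005,0.0019,0,0],[0,0,-0.017,0.0005,0.0019,0,0],[0,0,-0.022,0.0007,0.0025,0,0],[0,0,-0.022,0.0007,0.0025,0,0],[0,0,-0.022,0.0007,0.0025,0,0],[0,0,0,0,0,0,0]]]' | grep force; python3 -c "
from h import *
st(2);c=cam('wrist'); mgap(c); handle(c)"
```

```text
contact_force: [1.0, -1.1, -0.0]
t 30.32 z 92.7 push 1.9 (x 0.4 z -0.2) r 116.3 angle 204.60 yaw 9.74 (angle-yaw 194.86) tilt [-0.0011  0.0016]
  wall -22 gap 0.3 at 7.9..8.3, far edge 29.6
  wall 13 gap 1.7 at 14.2..15.9, far edge 15.9
free handle n 4435 size [111.4  11.1] end [407.7  88.5] dist 143.1 handle pt [437.4  93. ] r 113.3 angle deg 195.7  bar dir 188.62
```

The mould stays shut (far edge 29.6) and the handle follows the fingers under its spring. I'll keep opening.

```bash

python3 -m creep '[[[0,0,-0.017,0.0007,0.0025,0,0],[0,0,-0.022,0.0007,0.0025,0,0],[0,0,-0.022,0.0007,0.0025,0,0],[0,0,-0.022,0.0007,0.0025,0,0],[0,0,-0.022,0.0007,0.0025,0,0],[0,0,-0.022,0.0007,0.0025,0,0],[0,0,-0.022,0.0007,0.0025,0,0],[0,0,-0.022,0.0007,0.0025,0,0],[0,0,0,0,0,0,0]]]' | grep force; python3 -c "
from h import *
st(2)"
python3 -m creep '[[[0,0,-0.022,0.0007,0.0025,0,0],[0,0,-0.022,0.0007,0.0025,0,0],[0,0,-0.022,0.0007,0.0025,0,0],[0,0,-0.022,0.0007,0.0025,0,0],[0,0,-0.022,0.0007,0.0025,0,0],[0,0,-0.022,0.0007,0.0025,0,0],[0,0,0,0,0,0,0]]]' | grep force; python3 -c "
from h import *
st(2);c=cam('wrist'); mgap(c); handle(c)"
```

```text
contact_force: [0.6, -0.9, -0.3]
t 31.22 z 92.5 push 1.4 (x -0.3 z -0.7) r 116.7 angle 215.38 yaw 20.56 (angle-yaw 194.82) tilt [-0.002   0.0029]
contact_force: [0.5, -0.7, 0.1]
t 31.90 z 92.4 push 0.9 (x 0.0 z -0.4) r 116.5 angle 223.36 yaw 28.90 (angle-yaw 194.45) tilt [-0.003   0.0031]
  wall -22 gap 0.3 at 17.4..17.7, far edge 29.3
  wall 13 gap 0.4 at 5.7..6.1, far edge 28.8
free handle n 4473 size [111.5  11.3] end [425.6  45.7] dist 143.8 handle pt [452.2  59.5] r 113.9 angle deg 214.27  bar dir 207.43
```

Nearly open. I'll back straight off (+tool y), then lift.

```bash

python3 -m creep '[[[0,0,-0.01,0.0007,0.0025,0,0],[0,0,-0.01,0.0007,0.0025,0,0],[0,0,0,0,0.003,0,0],[0,0,0,0,0.004,0,0],[0,0,0,0,0.006,0,0],[0,0,0,0,0.008,0,0],[0,0,0,0,0.005,0,0],[0,0,0,0,0,0,0],[0,0,0,0,0,-0.015,0],[0,0,0,0,0,-0.025,0],[0,0,0,0,0,-0.03,0],[0,0,0,0,0,-0.03,0],[0,0,0,0,0,0,0]]]'; python3 -c "
from h import *
st(2);c=cam('wrist'); mgap(c); handle(c); cv2.imwrite('pics/w23.png',c['color'][:,:,::-1])"
```

```text
t: 33.03
eef_pos: [0.4798, 0.0141, 0.1942]
tool_rot: [-0.002, 0.966, 0.259, -0.005]
contact_force: [0.2, -0.4, -0.0]
gripper_width: -0.002
t 33.13 z 190.9 push 0.2 (x 0.0 z 0.4) r 128.7 angle 237.92 yaw 30.11 (angle-yaw 207.80) tilt [-0.0072  0.0132]
  wall -22 gap 0.4 at 5.5..5.9, far edge 28.6
  wall 13 gap 0.6 at 13.2..13.8, far edge 29.2
free handle n 1890 size [110.8   9.8] end [429.5  39.9] dist 143.8 handle pt [455.5  55. ] r 114.0 angle deg 217.06  bar dir 210.14
```

View pics/w23.png

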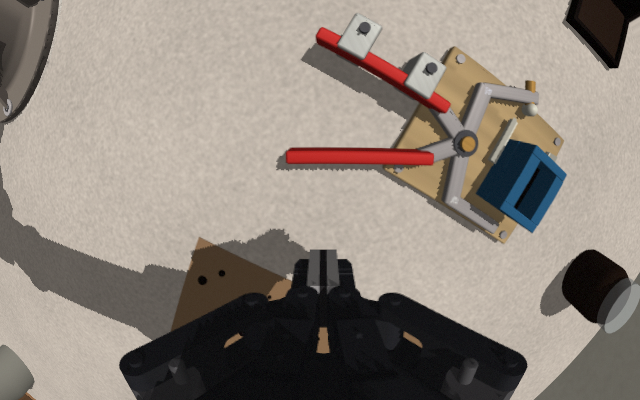

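The handle is back at 217.06° (fully open), with the mould shut at (521,185). Final checks: the joined top should measure 46×60, and the bystanders should not have moved.

```bash
python3 - <<'E'
from h import *
c=cam("wrist"); P,s=bluetop(c,.057,(450,120,600,260),.003); crop(c,"w24.png",460,120,580,250,5)
t=cam("top"); a=t["color"].astype(int); b=cv2.imread("pics/top0.png")[:,:,::-1].astype(int)
for n,(u,v) in dict(jar=(281,142),hex=(369,149),tray=(186,219)).items():
    print(n,np.abs(a[v-20:v+20,u-20:u+20]-b[v-20:v+20,u-20:u+20]).mean().round(2))
crop(t,"t24.png",200,100,420,310,3)
E
```

```text
n 2047 zmean 0.0569
((609.8133544921875, 124.13573455810547), (46.87131118774414, 59.56131362915039), 1.3540260791778564)
[[585.7000122070312, 153.39999389648438], [587.0999755859375, 93.80000305175781], [633.9000244140625, 94.9000015258789], [632.5, 154.5]]
jar 6.72
hex 6.08
tray 4.49
```

View pics/w24.png

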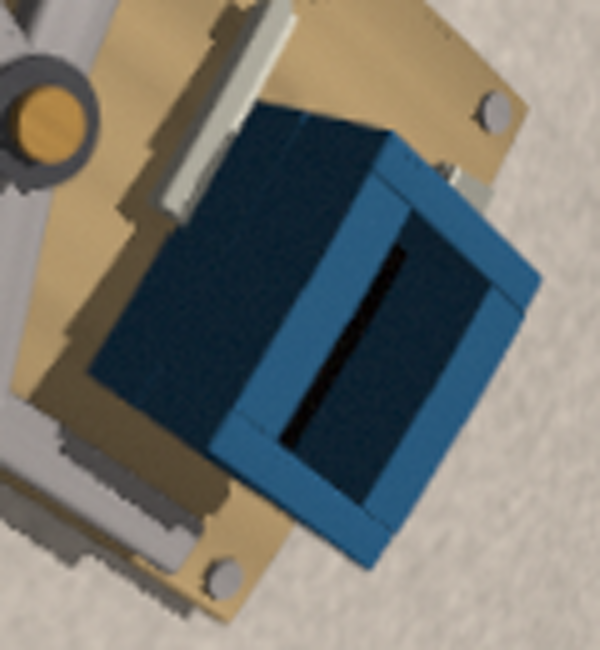

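View pics/t24.png

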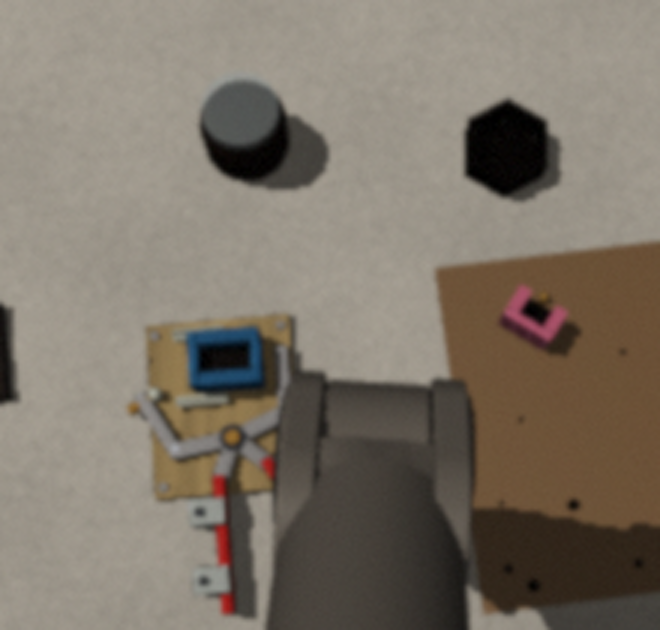

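The top now measures 46.9 × 59.6 mm, so the mould is one closed block with no seam gap. The handle is open and the jar, pot and tray are in place. The robot is touching nothing, so I'll hand in.

```bash
python3 -c "
from station import hand_in
print(hand_in())"
```

```text
the job is handed in; nothing more can be done
None
```

I set the loose blue half in the nest about 13 mm from the fixed half, let go of it, and shut the mould with the pliers. The handle then sprang back open. I handed in at about 33 s, with the arm clear of everything.

- **The press:** as the stud passed the balls the settled force peaked at about 4.7 N, then fell to about 2 N at the snap. It rose steeply when the halves met and the handle stopped turning.
- **Mould shut:** the last view showed one closed block with no gap, its top 46.9 × 59.6 mm against an expected 46 × 60.
- **Handle:** it is back at its starting angle, 217.1° both before and after.
- **Bystanders:** the jar, the pot and the tray looked unmoved in the top view. I compared them by picture only and did not re-measure their positions.

**Where the checks were less clean:**
- **Close to the force limit:** my last extra step, made to be sure the halves had met, gave one momentary reading of 11.8 N. That is just under 12 N with about 0.5 N of sensor noise, so I stopped pressing there. Settled readings stayed between 2 and 8 N.
- **Lower than expected:** the stud peak of 4.7 N is below the 6 to 9 N given. My readings were averaged after each step had relaxed, which probably explains the difference.

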